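# Unstack the samples and set each at its station

## Task

The samples for this session came to the bench in one pile: take it apart from the top down, one thing at a time, and set each at its station before taking the next. The small round dish goes in the middle of the balance's round pan, the square glass block on the floor of the open moist chamber, the large round dish in the middle of the light base's round glass, and the slide box flat inside the low steel tray. Keep the dishes and the block level, set everything down gently without dropping it, and leave the beaker and the bottle where they are.

Things in the scene. Friction and masses are not known exactly. Their poses are not given: they have to be found in the camera images.
- small_dish: Small round culture dish with a tight lid, clear plastic with a sand-coloured gel inside; 35 mm diameter, 11 mm high, 20 g or so, rigid and shut. Top of the pile: it stands on the glass block. Origin: centre of its underside, z up.
- glass_block: Square glass staining block with a glued-on cover and a dark round well; 40 x 40 mm, 17 mm high, about 60 g. Second in the pile: it stands on the large dish, its corners showing round the small dish, turned at any angle. Origin: centre of its underside, z up, x and y square to its sides.
- large_dish: Large round culture dish with a tight lid, clear plastic with a dark purplish gel inside; 58 mm diameter, 15 mm high, about 50 g, rigid and shut. Third in the pile: it stands on the slide box. Origin: centre of its underside, z up.
- slide_box: Grey plastic microscope-slide box, closed; 90 mm long (its x) by 62 mm wide (its y), 34 mm high, about 180 g. Bottom of the pile, standing on the bench. Origin: centre of its underside, z up. The undersides of the things above it lie 34, 49 and 66 mm above its own, centred to within a few mm; the top of the pile is 77 mm up.
- pan (a point): The balance's weighing pan: round, flat, steel, 90 mm diameter, fixed. Point: centre of its upper face, 44 mm above the bench. The balance is a flat white housing, 190 x 136 mm, 34 mm high, with a dark display; it reaches 125 mm from the pan's centre towards its own -x and 65 mm towards its +x. Does not move.
- chamber_floor (a point): The moist chamber: an open clear plastic box with a flat white floor marked with grey lines, inside 130 mm (its x) by 100 mm (its y), walls 3 mm thick, rim 30 mm above the bench, 27 mm above its floor. Point: centre of the inner floor, 3 mm above the bench; axes along the walls. Does not move.
- glass (a point): The light base's round lit glass: 90 mm diameter, flat, white, with a dark 6 mm ring round it, 2 mm proud of a white housing 200 mm (its x) by 190 mm. Point: centre of the glass's upper face, 30 mm above the bench. Does not move.
- tray_floor (a point): Low steel tray for the slide box: inside 110 mm (its x) by 80 mm (its y), walls 3 mm thick, rim 8 mm above the bench, 6 mm above its floor. Point: centre of the inner floor, 2 mm above the bench; axes along the walls. The box goes in lengthways, either way round; fingers gripping its width clear the rim if their tips stay 8 mm above the box's underside. Does not move.
- beaker: Bystander: empty glass beaker, 52 mm diameter, 70 mm high, loose. Origin: centre of its underside.
- bottle: Bystander: amber glass bottle with a white cap, 54 mm diameter, 115 mm high, loose. Origin: centre of its underside.
Mind the look-alikes: they are no part of the job. Leave any green or red look-alike of the small_dish alone.

How it is judged:
By the outcome, as a careful person would: the job done as asked, in the order asked, and still so for the second after the job is handed in, with the robot touching nothing.
It also fails if it takes over 115 s, if anything falls off the work surface, if the arm or the gripper's body presses on something with over 40 N, if the wrist force passes 120 N, or if a joint passes its speed limit or range.

## Robot

A 6-joint arm with a two-finger parallel gripper is mounted at the origin on the work surface. World frame = base frame: x ahead of the robot, y to its left, z up, the work surface at z = 0. Lengths are in mm, angles in rad, forces in N, time in s.
With the tool pointing down it reaches from about 275 to 1000 mm from the base axis. Payload 8.4 kg.
Tool frame: the origin (TCP) lies at the very end of the fingers, on their centre line; the grasp point (between the pads) lies 19 mm behind it; z points along the fingers, x is the direction in which the jaws open and shut, and the axes are right-handed (so a half turn about z gives the same grasp; the last joint's range is limited). The gripper opens to 85 mm and grips with 20 to 120 N. Pads are 22 mm wide; open, the fingers measure 114 mm over their backs; the gripper's body (76 mm by 85 mm) begins 54 mm behind the grasp point. The pads swing forward as they close: fully open they stand 13 mm farther back than shut.
Start: joints at [-1.198, 0.353, 1.633, -0, 1.155, -0.002], TCP at [228.803, -581.616, 231.281] pointing down, gripper open.
Joint ranges: [-2.63, 2.63], [-0.92, 2.1], [0.06, 2.66], [-1.3, 4.44], [0, 2.69], [-3.02, 3.02]. Speed limits (rad/s): [2.22, 2.22, 2.79, 3.14, 3.14, 3.14].

## Interface

Orientations are given as [roll, pitch, yaw] about the fixed x, y, z axes, in that order (R = Rz(yaw) Ry(pitch) Rx(roll)).
In Python, from rig import r gives the robot as it stands.
- The arm moves only by the tool arm_command, never from a script. Its argument "targets" is a list of rows, each a list of 6 numbers: the shift along the tool's x, y, z in m, then the turn, a rotation vector about the tool's x, y, z in rad. A call has 1 to 20 rows; each row shifts and turns the commanded pose from where the row before left it, along the tool's axes as they then stand; what a row does not reach is not made up. A row lasts 1/12 s, in which the tool goes at most 41.7 mm and 7.16 degrees, less where a joint would pass 70% of its speed; a pose out of reach is approached as far as the arm can. A call is refused whole if a number of a shift passes 0.0417 or a number of a turn 0.125, either way. A call with a gripper value outside its range is refused whole. "fingers" is the finger opening in m, from 0 to 0.0854, set as the call begins (left out, the last holds). The fingers move at their own pace and stop on an object; "squeeze" is the grip in N (left out, the last holds). Time passes only in rows, so rows that do not move let the fingers close. It gives the time, the measured TCP pose, the force and the opening at its end, in the units of the state.
- r.sense(): the state, without advancing time (a new reading comes with each control period).
- r.grab_frame(name): name is "scene" or "side" or "wrist"; returns a dict with "image" (384x512x3 uint8, blue, green, red), "fx", "fy", "cx", "cy" (pixels), "k1" (the pictures are not rectified: a ray, as slopes to the right and down, at radius r is drawn at 1 + k1 r^2 times it, then the intrinsics apply), "xyz" and "orientation" of the camera in the world. Camera axes: x right, y down, z forward; pixel columns grow to the right and rows downward; lengths in mm; the calibration is good to about 2 mm. A picture is of the moment at which its call begins. There is no depth.
- r.sign_off(): hands the job in, once; it reports no verdict.
The state is a dict: "clock": time; "qpos": joint angles; "qvel": joint speeds; "joint_efforts": joint torques, N m; "eef_pos": TCP position; "tcp_rot": TCP orientation; "contact_force": force on the tool from outside, world axes, zero at the start; "wrist_torque": the same for the moment, N m; "opening": opening from 0.0 (shut) to 1.0 (fully open).
Only numpy, scipy, OpenCV 4.12 (cv2) and the standard library are available. Lean on these libraries where they do the work, as an engineer would, in place of code of your own. Each camera call takes 0.05 s, during which the arm holds its last target.

## Working session

There is one attempt and no reset: what is moved stays moved. The work goes in short steps, Python scripts to look and compute and a tool call to move; the robot and the scene stay as the last step left them, time stands still between calls to the robot, and variables do not carry over. Pictures are saved under pics/ and viewed, and the job is handed in when it is done.

Besides the shell and the picture viewer there is one more tool, called after ">>>" by a JSON object that holds its "api" and its "payload". arm_command: Moves the arm, as the interface text tells. Its arguments: {"type":"object","properties":{"targets":{"type":"array"},"fingers":{"type":"number"},"squeeze":{"type":"number"}},"required":["targets"]}

```bash
ls; mkdir -p pics; python3 - <<'E'
from rig import r
import cv2
print(r.sense())
for n in ["scene","side","wrist"]:
    f=r.grab_frame(n); cv2.imwrite(f"pics/{n}0.png",f["image"])
    print(n,{k:v for k,v in f.items() if k!="image"})
E
```

```text
pics
{'clock': 0.0, 'qpos': array([-1.19844119e+00,  3.53649973e-01,  1.63411050e+00,  2.87216427e-05,
        1.15520847e+00, -2.38635155e-03]), 'qvel': array([ 0.00082315, -0.00125015,  0.00022385, -0.00111541, -0.00073219,
       -0.00171417]), 'joint_efforts': array([-4.66034253e-04, -6.05245256e+01, -3.42071700e+01,  2.68097519e-04,
        9.32007737e-03, -6.15870661e-06]), 'eef_pos': array([ 228.61709373, -581.18678041,  230.57065446]), 'tcp_rot': array([-3.14156311e+00,  1.37622926e-03, -1.19606643e+00]), 'contact_force': array([-0.04195881, -0.52155543,  0.18402872]), 'wrist_torque': array([ 0.05575956, -0.05033756,  0.0293857 ]), 'opening': 0.9990297784560415}
scene {'fx': 413.23351165365557, 'fy': 413.23351165365557, 'cx': 254.1273547802721, 'cy': 187.07117093303674, 'k1': -0.02588397499197202, 'xyz': array([1253.43707888,  374.33383542,  752.28019224]), 'orientation': array([-2.25397869,  0.01057759,  2.01585392])}
side {'fx': 387.4784946107548, 'fy': 387.4784946107548, 'cx': 253.4888143650412, 'cy': 195.80827794132696, 'k1': 0.016719046528204048, 'xyz': array([458.00699412, 598.83684163, 753.54279596]), 'orientation': array([-2.42643349, -0.00950938, -2.99876123])}
wrist {'fx': 264.5700401833556, 'fy': 264.5700401833556, 'cx': 254.78541794165432, 'cy': 193.67319782345623, 'k1': -0.03128127278753344, 'xyz': array([ 292.84927499, -556.60735992,  373.01983282]), 'orientation': array([ 2.86851313e+00,  6.87007169e-04, -1.19557518e+00])}
```

View pics/scene0.png

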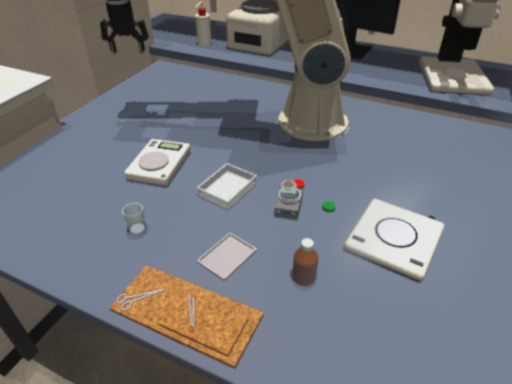

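View pics/side0.png

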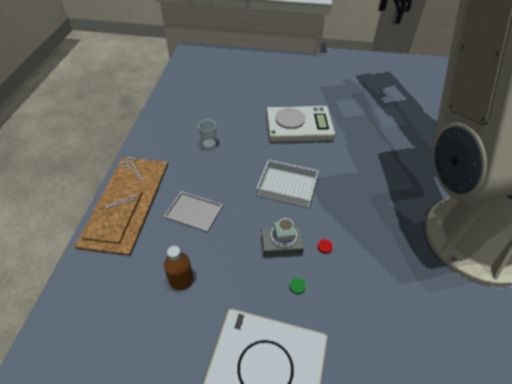

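View pics/wrist0.png

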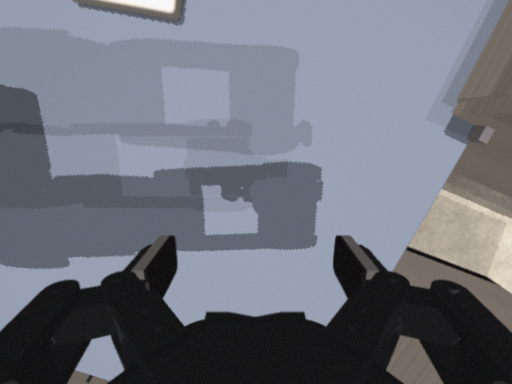

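The pile is at scene (289,200) / side (284,235). The small_dish is the sand-coloured one on top of the pile. The flat red disc (scene 299,184) and green disc (329,206) on the bench are look-alikes. I'll enlarge the crops to confirm.

```bash
cat > h.py <<'E'
import numpy as np, cv2
from scipy.spatial.transform import Rotation as R
from rig import r
def cam(f):
    K=np.array([[f["fx"],0,f["cx"]],[0,f["fy"],f["cy"]],[0,0,1]]);return K,np.array([f["k1"],0,0,0,0.]),R.from_euler("xyz",f["orientation"]).as_matrix(),np.array(f["xyz"])
def plane(f,px,z):
    K,d,M,c=cam(f); px=np.array(px,float).reshape(-1,1,2)
    u=cv2.undistortPoints(px,K,d).reshape(-1,2)
    v=np.c_[u,np.ones(len(u))]@M.T
    return c+v*((np.array(z)-c[2])/v[:,2])[:,None]
def proj(f,P):
    K,d,M,c=cam(f); rv=cv2.Rodrigues(M.T)[0]
    return cv2.projectPoints(np.array(P,float).reshape(-1,1,3),rv,-M.T@c,K,d)[0].reshape(-1,2)
E
python3 - <<'E'
from h import *
s=r.grab_frame("scene");d=r.grab_frame("side")
a=cv2.resize(s["image"][165:225,255:355],None,fx=6,fy=6,interpolation=2); b=cv2.resize(d["image"][205:300,240:350],None,fx=6,fy=6,interpolation=2)
cv2.imwrite("pics/c1.png",a);cv2.imwrite("pics/c2.png",b)
for n,p,q,z in [("top",(289,185),(285,224),77),("pan",(154,161),(290,118),44),("cham",(228,187),(288,184),3),("glass",(397,233),(265,370),30),("tray",(227,256),(194,211),2)]:
    print(n,plane(s,p,z)[0].round(),plane(d,q,z)[0].round())
E
```

```text
top [462.  89.  77.] [456.  86.  77.]
pan [ 485. -329.   44.] [ 476. -328.   44.]
cham [457. -98.   3.] [ 460. -102.    3.]
glass [470. 377.  30.] [462. 378.  30.]
tray [688.  24.   2.] [683.  23.   2.]
```

View pics/c1.png

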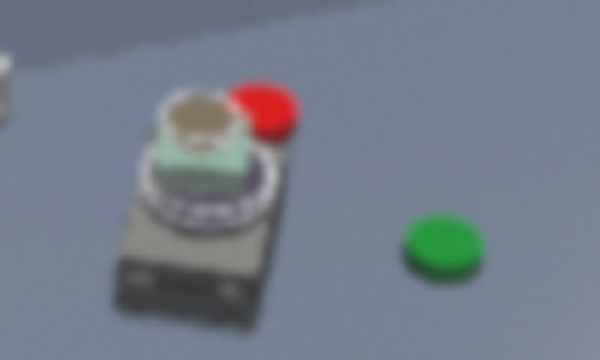

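View pics/c2.png

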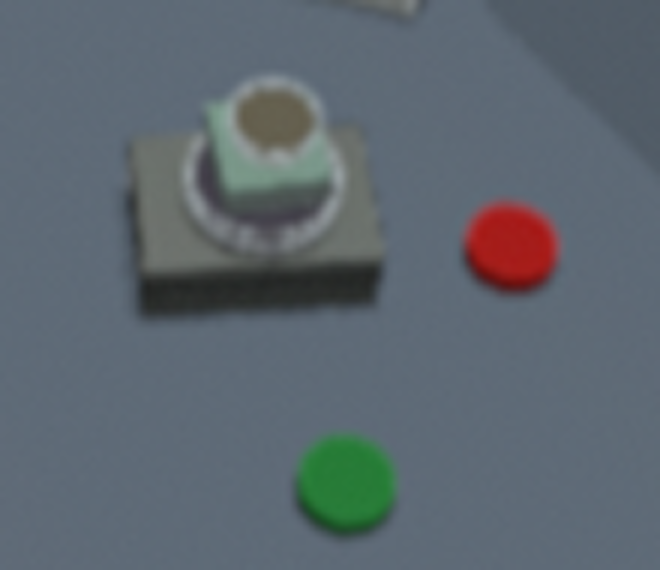

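Confirmed: the small_dish is the sand-coloured one on top of the block (scene 289,184; side 285,224). The red and green discs lie loose on the bench. The wrist camera will pass over the balance and chamber on the way to the pile, so I'll take pictures there.

```bash
cat >> h.py <<'E'
def delta(P,yaw=None):
    s=r.sense(); M=R.from_euler("xyz",s["tcp_rot"]).as_matrix()
    d=M.T@(np.array(P,float)-s["eef_pos"]); print("shift tool mm",d.round(1))
    if yaw is not None:
        T=R.from_euler("xyz",[np.pi,0,yaw]).as_matrix(); print("turn",R.from_matrix(M.T@T).as_rotvec().round(3))
def st():
    s=r.sense(); print(s["clock"],s["eef_pos"].round(1),s["tcp_rot"].round(4),s["contact_force"].round(2),round(s["opening"]*85.4,1))
def snap(n,name):
    f=r.grab_frame(n); cv2.imwrite(f"pics/{name}.png",f["image"]); np.save(f"pics/{name}.npy",f,allow_pickle=True); return f
def load(name): return np.load(f"pics/{name}.npy",allow_pickle=True).item()
E
python3 -c "
from h import *
delta([480,-328,230])
s=r.sense(); print(R.from_euler('xyz',s['tcp_rot']).as_matrix().T@(np.array([460,88,230])-[480,-328,230]),R.from_euler('xyz',s['tcp_rot']).as_matrix().T@(np.array([460,-100,230])-[480,-328,230]))"
```

```text
shift tool mm [-143.8 -326.6    1. ]
[-3.94444940e+02 -1.33675425e+02  2.64474316e-01] [-2.19494922e+02 -6.48533553e+01  1.47262386e-01]
```

>>> {"api": "arm_command", "payload": {"targets": [[-0.008, -0.018, 0, 0, 0, 0], [-0.016, -0.036, 0, 0, 0, 0], [-0.016, -0.036, 0, 0, 0, 0], [-0.016, -0.036, 0, 0, 0, 0], [-0.016, -0.036, 0, 0, 0, 0], [-0.016, -0.036, 0, 0, 0, 0], [-0.016, -0.036, 0, 0, 0, 0], [-0.016, -0.036, 0, 0, 0, 0], [-0.016, -0.036, 0, 0, 0, 0], [-0.008, -0.018, 0, 0, 0, 0], [0, 0, 0, 0, 0, 0], [0, 0, 0, 0, 0, 0], [0, 0, 0, 0, 0, 0]]}}

```text
clock: 1.33
eef_pos: [477.1, -329.3, 231.2]
tcp_rot: [3.141, 0.0, -1.196]
contact_force: [0.0, 0.3, -0.8]
opening: 0.999
```

```bash
python3 -c "
from h import *
st(); snap('wrist','w_pan')"
```

```text
1.3333 [ 477.1 -329.3  231.2] [ 3.141   0.     -1.1956] [ 0.01  0.27 -0.8 ] 85.3
```

>>> {"api": "arm_command", "payload": {"targets": [[-0.018, -0.005, 0, 0, 0, 0], [-0.036, -0.011, 0, 0, 0, 0], [-0.036, -0.011, 0, 0, 0, 0], [-0.036, -0.011, 0, 0, 0, 0], [-0.036, -0.011, 0, 0, 0, 0], [-0.036, -0.011, 0, 0, 0, 0], [-0.02, -0.005, 0, 0, 0, 0], [0, 0, 0, 0, 0, 0], [0, 0, 0, 0, 0, 0], [0, 0, 0, 0, 0, 0]]}}

```text
clock: 2.22
eef_pos: [458.3, -103.5, 231.5]
tcp_rot: [-3.141, -0.001, -1.197]
contact_force: [-0.5, 0.3, -0.7]
opening: 1.0
```

```bash
python3 -c "
from h import *
st(); snap('wrist','w_ch');delta([460,88,230])"
```

```text
2.2167 [ 458.3 -103.5  231.5] [-3.1413e+00 -7.0000e-04 -1.1968e+00] [-0.5   0.3  -0.74] 85.4
shift tool mm [-177.9  -71.4    1.3]
```

>>> {"api": "arm_command", "payload": {"targets": [[-0.018, -0.007, 0, 0, 0, 0], [-0.03, -0.012, 0, 0, 0, 0], [-0.035, -0.014, 0, 0, 0, 0], [-0.035, -0.014, 0, 0, 0, 0], [-0.035, -0.014, 0, 0, 0, 0], [-0.025, -0.01, 0, 0, 0, 0], [0, 0, 0, 0, 0, 0], [0, 0, 0, 0, 0, 0], [0, 0, 0, 0, 0, 0]]}}

```text
clock: 3.02
eef_pos: [459.5, 88.1, 231.1]
tcp_rot: [3.141, -0.0, -1.197]
contact_force: [-1.0, -0.1, -0.5]
opening: 0.997
```

```bash
python3 -c "
from h import *
st(); snap('wrist','w_pile')"
```

```text
3.0167 [459.5  88.1 231.1] [ 3.1411e+00 -4.0000e-04 -1.1966e+00] [-1.   -0.11 -0.52] 85.1
```

View pics/w_pile.png

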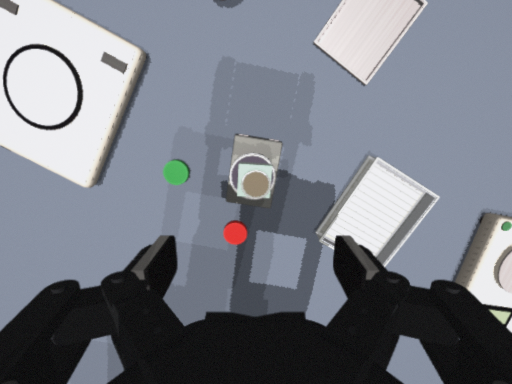

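View pics/w_pan.png

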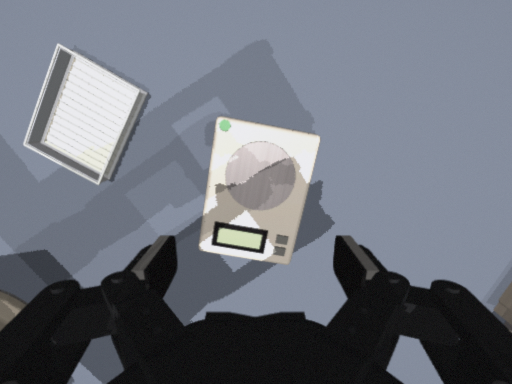

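View pics/w_ch.png

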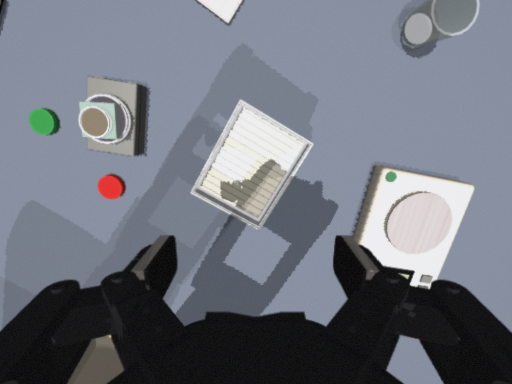

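Wrist w_pile shows the pile at (255,180), green at (177,172), red at (235,233), the light glass at (42,86), the tray at (372,30) and the chamber at (378,212). w_pan shows the pan at (260,175). Next I'll enlarge and measure.

```bash
python3 - <<'E'
from h import *
f=load('w_pile')
cv2.imwrite('pics/cp.png',cv2.resize(f["image"][125:255,200:320],None,fx=4.6,fy=4.6,interpolation=2))
E
```

```text
(no output)
```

View pics/cp.png

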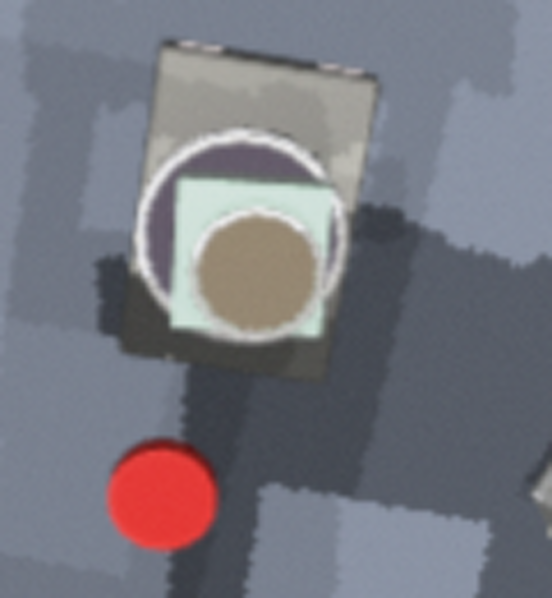

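```bash
python3 - <<'E'
from h import *
f=load('w_pile')
def c(p): return [( (x+.5)/4.6-.5+200, (y+.5)/4.6-.5+125) for x,y in p]
b=plane(f,c([(177,180),(332,187),(320,335),(172,327)]),66)
print("block",b.mean(0).round(1),[ (round(float(np.linalg.norm(v)),1),round(float(np.degrees(np.arctan2(v[1],v[0]))),1)) for v in (np.roll(b,-1,0)-b)[:,:2]])
L=plane(f,c([(137,232),(348,232),(245,130)]),49).round(1); print("large",L)
x=plane(f,c([(163,45),(378,78),(325,380),(120,352)]),34)
print("box",x.mean(0).round(1),[ (round(float(np.linalg.norm(v)),1),round(float(np.degrees(np.arctan2(v[1],v[0]))),1)) for v in (np.roll(x,-1,0)-x)[:,:2]])
def sand(f,roi):
    im=f["image"]; h=cv2.cvtColor(im,cv2.COLOR_BGR2HSV); m=np.zeros(im.shape[:2],np.uint8)
    x0,y0,x1,y1=roi; m[y0:y1,x0:x1]=cv2.inRange(h,(8,45,70),(22,160,220))[y0:y1,x0:x1]
    k,_=cv2.findContours(m,0,1); k=max(k,key=cv2.contourArea); e=cv2.minEnclosingCircle(k); return e,cv2.contourArea(k)
e,a=sand(f,(238,165,275,205)); print(e,a,"dish",plane(f,e[0],77).round(1))
for n,roi in (("scene",(275,175,305,195)),("side",(270,210,300,235))):
    g=r.grab_frame(n); e,a=sand(g,roi); print(n,e,a,plane(g,e[0],77).round(1))
def red(f,z,lo,hi):
    h=cv2.cvtColor(f["image"],cv2.COLOR_BGR2HSV); m=cv2.inRange(h,lo,hi); k,_=cv2.findContours(m,0,1);k=max(k,key=cv2.contourArea);return plane(f,cv2.minEnclosingCircle(k)[0],z).round(1)
print("red",red(f,8,(0,180,120),(8,255,255)),"green",red(f,8,(50,120,60),(80,255,255)))
E
```

```text
block [458.   87.8  66. ] [(39.5, -71.2), (39.4, -162.2), (39.0, 108.2), (39.0, 18.6)]
large [[449.9 117.7  49. ]
 [470.9  64.4  49. ]
 [486.4 100.5  49. ]]
box [461.4  90.5  34. ] [(59.6, -77.1), (88.5, -167.1), (60.6, 103.3), (88.9, 12.2)]
((255.5, 184.0), 12.175895690917969) 421.0 dish [[457.4  85.7  77. ]]
scene ((288.95001220703125, 184.0), 5.050087928771973) 32.0 [[458.1  87.8  77. ]]
side ((288.0, 227.0), 9.999999747378752e-05) 0.0 [[448.7  93.5  77. ]]
red [[361.6  80.5   8. ]] green [[417.9 190.    8. ]]
```

```bash
python3 -c "
from h import *
delta([457.5,86.3,95],-1.246)"
```

```text
shift tool mm [  0.8   2.2 136.2]
turn [ 0.    -0.     0.048]
```

>>> {"api": "arm_command", "payload": {"targets": [[0, 0.002, 0.016, 0, 0, 0.024], [0, 0, 0.03, 0, 0, 0.024], [0, 0, 0.03, 0, 0, 0], [0, 0, 0.03, 0, 0, 0], [0, 0, 0.02, 0, 0, 0], [0.001, 0, 0.01, 0, 0, 0], [0, 0, 0, 0, 0, 0], [0, 0, 0, 0, 0, 0], [0, 0, 0, 0, 0, 0]], "fingers": 0.055, "squeeze": 20}}

```text
clock: 3.92
eef_pos: [458.7, 87.5, 96.5]
tcp_rot: [-3.14, -0.0, -1.245]
contact_force: [-0.3, -1.0, -1.0]
opening: 0.645
```

```bash
python3 -c "
from h import *
st(); delta([457.5,86.3,67],-1.246)
f=snap('wrist','w1');g=snap('side','s1');h=r.grab_frame('scene')
b=cv2.resize(g['image'][170:270,220:360],None,fx=4,fy=4,interpolation=2);a=cv2.resize(h['image'][130:230,220:360],None,fx=4,fy=4,interpolation=2)
cv2.imwrite('pics/s1c.png',b);cv2.imwrite('pics/sc1c.png',a)"
```

```text
3.9167 [458.7  87.5  96.5] [-3.1397e+00 -3.0000e-04 -1.2446e+00] [-0.3  -0.97 -0.99] 55.0
shift tool mm [ 0.7  1.6 29.5]
turn [-0.002 -0.     0.001]
```

View pics/w1.png

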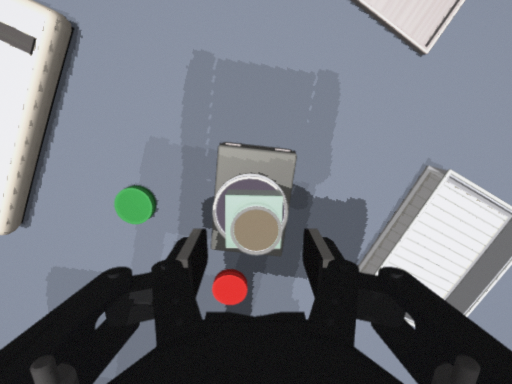

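View pics/s1c.png

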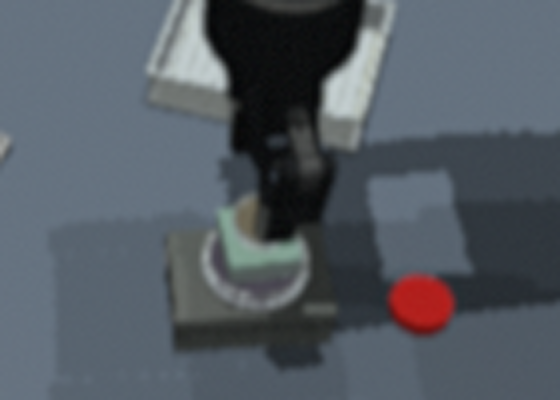

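View pics/sc1c.png

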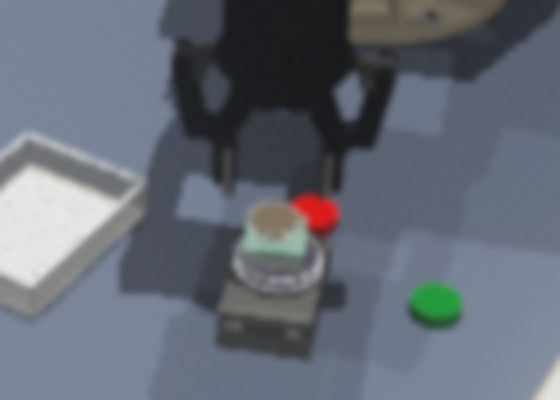

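```bash
python3 - <<'E'
from h import *
f=load('w1'); im=f["image"]
h=cv2.cvtColor(im,cv2.COLOR_BGR2HSV);m=np.zeros(im.shape[:2],np.uint8);m[200:265,228:285]=cv2.inRange(h,(8,45,70),(22,160,220))[200:265,228:285]
k,_=cv2.findContours(m,0,1);k=max(k,key=cv2.contourArea);e=cv2.minEnclosingCircle(k);print(e,plane(f,e[0],77).round(1))
s=r.sense();M=R.from_euler("xyz",s["tcp_rot"]).as_matrix()
for back in (0,5,10):
  print(back,proj(f,[s["eef_pos"]+M@np.array([sx*27.5,y,-back]) for sx in(-1,1) for y in(-11,11)]).round(0).tolist())
cv2.imwrite('pics/w1c.png',cv2.resize(im[190:320,170:340],None,fx=4,fy=4,interpolation=2))
E
```

```text
((256.0, 229.0), 21.58713150024414) [[458.4  86.   77. ]]
0 [[206.0, 224.0], [208.0, 258.0], [301.0, 224.0], [299.0, 258.0]]
5 [[204.0, 227.0], [206.0, 262.0], [302.0, 227.0], [301.0, 262.0]]
10 [[203.0, 231.0], [205.0, 266.0], [304.0, 231.0], [302.0, 266.0]]
```

View pics/w1c.png

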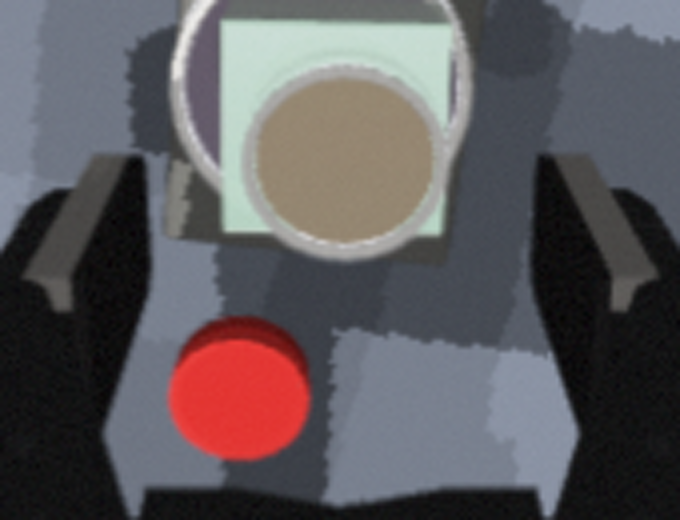

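>>> {"api": "arm_command", "payload": {"targets": [[0, 0.001, 0.009, 0, 0, 0], [0, 0, 0.01, 0, 0, 0], [0, 0, 0.006, 0, 0, 0], [0, 0, 0.004, 0, 0, 0], [0, 0, 0, 0, 0, 0], [0, 0, 0, 0, 0, 0]]}}

```text
clock: 4.57
eef_pos: [456.3, 87.3, 65.8]
tcp_rot: [3.14, 0.0, -1.244]
contact_force: [0.1, 0.2, -0.4]
opening: 0.642
```

>>> {"api": "arm_command", "payload": {"targets": [[0, 0, 0, 0, 0, 0], [0, 0, 0, 0, 0, 0], [0, 0, 0, 0, 0, 0], [0, 0, 0, 0, 0, 0], [0, 0, 0, 0, 0, 0], [0, 0, 0, 0, 0, 0], [0, 0, 0, 0, 0, 0], [0, 0, 0, 0, 0, 0]], "fingers": 0.03, "squeeze": 25}}

```text
clock: 5.23
eef_pos: [456.9, 87.3, 66.6]
tcp_rot: [-3.141, -0.0, -1.244]
contact_force: [-0.5, -0.2, 6.5]
opening: 0.395
```

```bash
python3 -c "
from h import *
st(); 
f=snap('wrist','w2')"
```

```text
5.2333 [456.9  87.3  66.6] [-3.141e+00 -1.000e-04 -1.244e+00] [-0.54 -0.15  6.48] 33.7
```

View pics/w2.png

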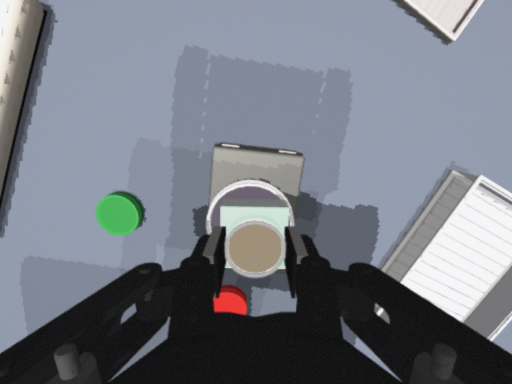

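>>> {"api": "arm_command", "payload": {"targets": [[0, 0, -0.001, 0, 0, 0], [0, 0, -0.002, 0, 0, 0], [0, 0, -0.004, 0, 0, 0], [0, 0, -0.008, 0, 0, 0], [0, 0, -0.015, 0, 0, 0], [0, 0, -0.02, 0, 0, 0], [0, 0, -0.01, 0, 0, 0], [0, 0, 0, 0, 0, 0], [0, 0, 0, 0, 0, 0], [0, 0, 0, 0, 0, 0]]}}

```text
clock: 6.12
eef_pos: [456.3, 87.2, 125.8]
tcp_rot: [3.141, 0.0, -1.244]
contact_force: [-0.4, -0.5, -0.1]
opening: 0.39
```

```bash
python3 -c "
from h import *
st(); 
f=snap('wrist','w3');g=snap('scene','s3')
cv2.imwrite('pics/s3c.png',cv2.resize(g['image'][120:230,230:350],None,fx=5,fy=5,interpolation=2))
cv2.imwrite('pics/w3c.png',cv2.resize(f['image'][170:310,180:330],None,fx=4,fy=4,interpolation=2))"
```

```text
6.1167 [456.3  87.2 125.8] [ 3.1411e+00  1.0000e-04 -1.2441e+00] [-0.39 -0.46 -0.06] 33.3
```

View pics/s3c.png

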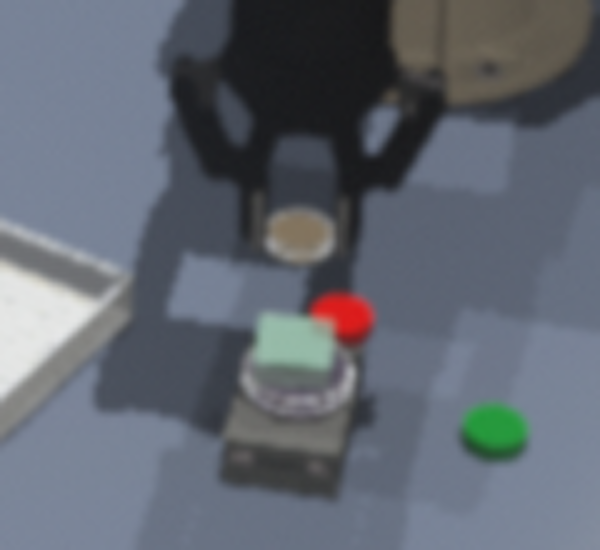

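View pics/w3c.png

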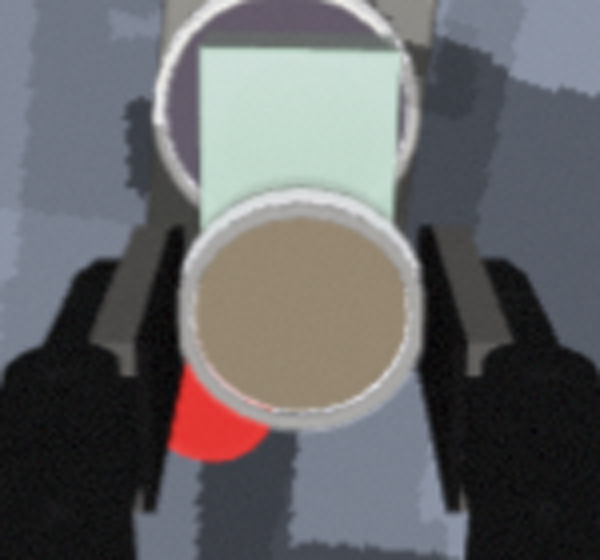

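```bash
python3 - <<'E'
from h import *
f=load('w3'); p=plane(f,[(255.4,247)],136)[0]; s=r.sense(); print("dish",p.round(1),"off",(p-s["eef_pos"])[:2].round(1))
f=load('w_pan'); print("pan",plane(f,[(260.5,175.5),(225,175),(296,175),(260,141),(260,210)],44).round(1))
cv2.imwrite('pics/pc.png',cv2.resize(f["image"][110:270,190:330],None,fx=3.6,fy=3.6,interpolation=2))
E
```

```text
dish [457.8  86.8 136. ] off [ 1.7 -0.3]
pan [[ 480.3 -336.6   44. ]
 [ 464.4 -294.4   44. ]
 [ 497.4 -378.3   44. ]
 [ 520.1 -319.9   44. ]
 [ 437.1 -353.2   44. ]]
```

View pics/pc.png

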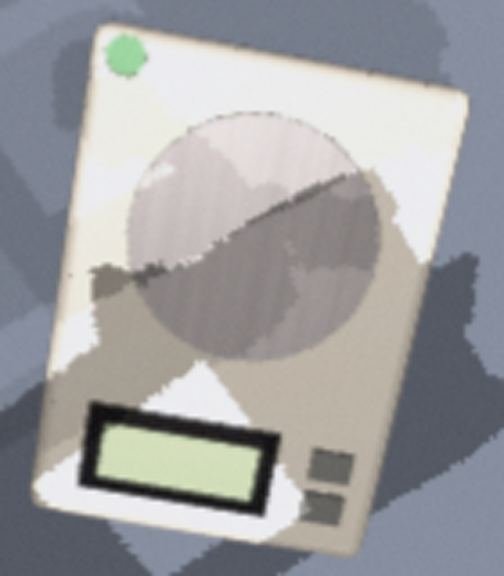

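```bash
python3 - <<'E'
from h import *
for n,(x0,y0,x1,y1) in (("scene",(115,130,205,195)),("side",(255,95,345,150))):
    g=snap(n,n+"p"); cv2.imwrite(f'pics/pp_{n}.png',cv2.resize(g["image"][y0:y1,x0:x1],None,fx=8,fy=8,interpolation=2))
    print(proj(g,[(480,-336.5,44),(478,-329,44)]))
E
```

```text
[[152.96364649 159.50755279]
 [155.42663621 159.76065952]]
[[288.90422574 116.12418425]
 [289.37017067 117.75414258]]
```

View pics/pp_scene.png

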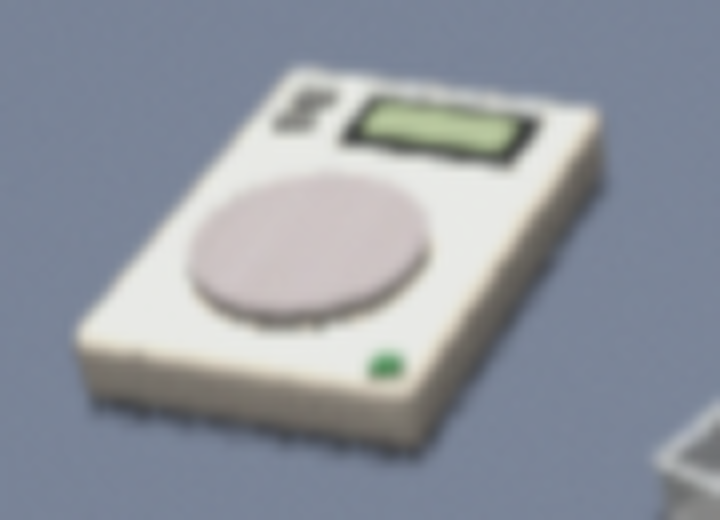

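View pics/pp_side.png

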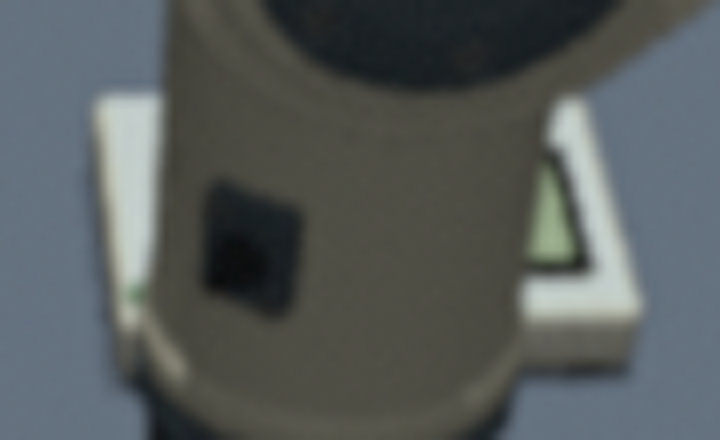

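```bash
python3 -c "
from h import *
delta([478.3,-334.7,100],-1.244)"
```

```text
shift tool mm [406.7 114.4  25.6]
turn [ 0.001  0.    -0.   ]
```

>>> {"api": "arm_command", "payload": {"targets": [[0.01, 0.003, 0, 0, 0, 0], [0.02, 0.006, 0, 0, 0, 0], [0.03, 0.008, 0, 0, 0, 0], [0.035, 0.01, 0, 0, 0, 0], [0.035, 0.01, 0, 0, 0, 0], [0.035, 0.01, 0, 0, 0, 0], [0.035, 0.01, 0, 0, 0, 0], [0.035, 0.01, 0, 0, 0, 0], [0.035, 0.01, 0, 0, 0, 0], [0.035, 0.01, 0, 0, 0, 0], [0.035, 0.01, 0, 0, 0, 0], [0.03, 0.008, 0.005, 0, 0, 0], [0.02, 0.006, 0.01, 0, 0, 0], [0.015, 0.003, 0.01, 0, 0, 0], [0, 0, 0, 0, 0, 0], [0, 0, 0, 0, 0, 0], [0, 0, 0, 0, 0, 0], [0, 0, 0, 0, 0, 0]]}}

```text
clock: 7.82
eef_pos: [478.6, -332.1, 101.6]
tcp_rot: [3.142, 0.0, -1.243]
contact_force: [0.3, 0.2, -0.1]
opening: 0.39
```

```bash
python3 -c "
from h import *
st(); delta([478.3,-334.7,48],-1.244)
f=snap('wrist','w4')"
```

```text
7.8167 [ 478.6 -332.1  101.6] [ 3.1415e+00  2.0000e-04 -1.2433e+00] [ 0.31  0.19 -0.08] 33.3
shift tool mm [ 2.4  1.1 53.6]
turn [0.    0.    0.001]
```

View pics/w4.png

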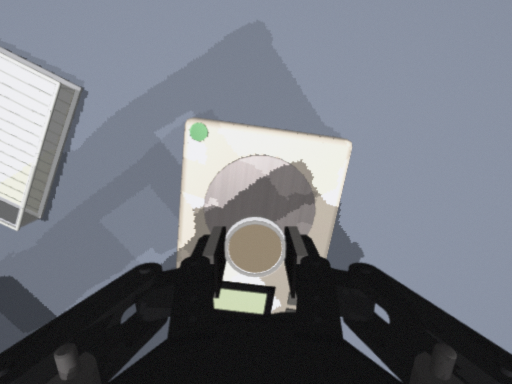

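```bash
python3 -c "
from h import *
f=load('w4');p=plane(f,[(203.5,206),(317,206),(260,154)],44);print(p.round(1),(p[0]+p[1])/2, 'top-based', p[2]+45*np.array([np.sin(-1.244),-np.cos(-1.244),0]))
print(plane(f,[(255.4,247)],112).round(1))"
```

```text
[[ 468.1 -293.1   44. ]
 [ 497.2 -378.7   44. ]
 [ 521.5 -322.2   44. ]] [ 482.62911263 -335.93821838   44.        ] top-based [ 478.9282136  -336.68226485   44.        ]
[[ 480.2 -332.5  112. ]]
```

>>> {"api": "arm_command", "payload": {"targets": [[0.003, 0, 0.01, 0, 0, 0], [0, 0, 0.015, 0, 0, 0], [0, 0, 0.012, 0, 0, 0], [0, 0, 0.008, 0, 0, 0], [0, 0, 0.005, 0, 0, 0], [0, 0, 0.002, 0, 0, 0], [0, 0, 0.001, 0, 0, 0], [0, 0, 0, 0, 0, 0], [0, 0, 0, 0, 0, 0]]}}

```text
clock: 8.62
eef_pos: [480.0, -335.9, 48.7]
tcp_rot: [-3.141, -0.001, -1.244]
contact_force: [0.2, -0.8, -1.1]
opening: 0.392
```

>>> {"api": "arm_command", "payload": {"targets": [[0, 0, 0.001, 0, 0, 0], [0, 0, 0.001, 0, 0, 0], [0, 0, 0.0005, 0, 0, 0], [0, 0, 0, 0, 0, 0], [0, 0, 0, 0, 0, 0]]}}

```text
clock: 9.03
eef_pos: [479.7, -335.7, 45.9]
tcp_rot: [-3.142, -0.0, -1.244]
contact_force: [0.0, 0.0, -0.0]
opening: 0.398
```

>>> {"api": "arm_command", "payload": {"targets": [[0, 0, 0.0005, 0, 0, 0], [0, 0, 0.0005, 0, 0, 0], [0, 0, 0, 0, 0, 0], [0, 0, 0, 0, 0, 0]]}}

```text
clock: 9.37
eef_pos: [479.7, -335.7, 44.8]
tcp_rot: [3.142, 0.0, -1.244]
contact_force: [-0.3, 0.1, 0.5]
opening: 0.394
```

>>> {"api": "arm_command", "payload": {"targets": [[0, 0, 0.0005, 0, 0, 0], [0, 0, 0, 0, 0, 0], [0, 0, 0, 0, 0, 0]]}}

```text
clock: 9.62
eef_pos: [479.7, -335.7, 44.6]
tcp_rot: [-3.142, -0.0, -1.244]
contact_force: [-0.8, 1.7, 5.8]
opening: 0.394
```

>>> {"api": "arm_command", "payload": {"targets": [[0, 0, 0, 0, 0, 0], [0, 0, 0, 0, 0, 0], [0, 0, 0, 0, 0, 0], [0, 0, 0, 0, 0, 0], [0, 0, 0, 0, 0, 0]], "fingers": 0.055}}

```text
clock: 10.03
eef_pos: [479.7, -335.7, 44.2]
tcp_rot: [3.141, 0.0, -1.244]
contact_force: [-0.8, 0.6, -0.8]
opening: 0.641
```

>>> {"api": "arm_command", "payload": {"targets": [[0, 0, -0.005, 0, 0, 0], [0, 0, -0.015, 0, 0, 0], [0, 0, -0.03, 0, 0, 0], [0, 0, -0.03, 0, 0, 0], [0, 0, -0.02, 0, 0, 0], [0, 0, 0, 0, 0, 0], [0, 0, 0, 0, 0, 0]]}}

```text
clock: 10.62
eef_pos: [480.4, -336.2, 145.8]
tcp_rot: [-3.14, -0.002, -1.244]
contact_force: [-0.2, 0.3, 0.0]
opening: 0.644
```

```bash
python3 -c "
from h import *
st(); f=snap('wrist','w5')
cv2.imwrite('pics/w5c.png',cv2.resize(f['image'][130:330,160:360],None,fx=3,fy=3,interpolation=2))"
```

```text
10.6167 [ 480.4 -336.2  145.8] [-3.1398e+00 -2.4000e-03 -1.2440e+00] [-0.22  0.26  0.01] 55.0
```

View pics/w5c.png

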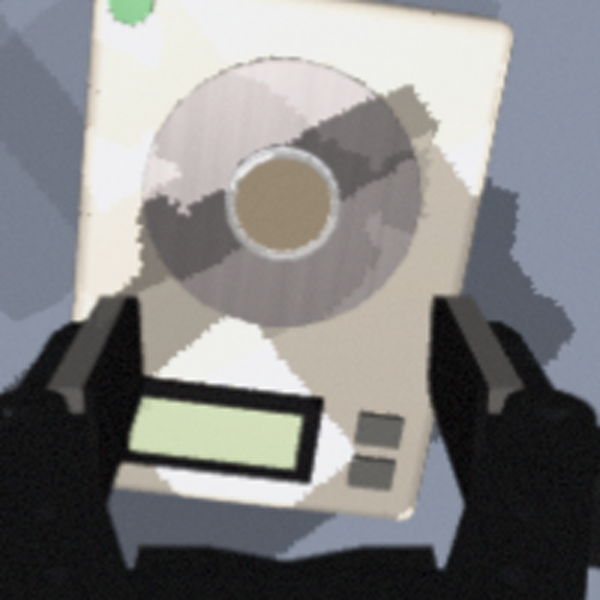

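```bash
python3 -c "
from h import *
f=load('w5');q=lambda x,y:((x+.5)/3-.5+160,(y+.5)/3-.5+130)
print(plane(f,[q(283,203)],55),plane(f,[q(281,192)],44))
delta([458,87.8,120],-1.243)"
```

```text
[[ 480.56652935 -336.2217923    55.        ]] [[ 480.77654763 -335.47718852   44.        ]]
shift tool mm [-408.  -115.4   24.4]
turn [-0.    -0.    -0.001]
```

>>> {"api": "arm_command", "payload": {"targets": [[-0.015, -0.004, 0, 0, 0, 0], [-0.03, -0.008, 0, 0, 0, 0], [-0.036, -0.01, 0, 0, 0, 0], [-0.036, -0.01, 0, 0, 0, 0], [-0.036, -0.01, 0, 0, 0, 0], [-0.036, -0.01, 0, 0, 0, 0], [-0.036, -0.01, 0, 0, 0, 0], [-0.036, -0.01, 0, 0, 0, 0], [-0.036, -0.01, 0, 0, 0, 0], [-0.036, -0.01, 0, 0, 0, 0], [-0.036, -0.01, 0, 0, 0, 0], [-0.025, -0.008, 0.01, 0, 0, 0], [-0.014, -0.004, 0.01, 0, 0, 0], [0, 0, 0.005, 0, 0, 0], [0, 0, 0, 0, 0, 0], [0, 0, 0, 0, 0, 0], [0, 0, 0, 0, 0, 0], [0, 0, 0, 0, 0, 0]], "fingers": 0.06}}

```text
clock: 12.17
eef_pos: [456.8, 86.5, 119.5]
tcp_rot: [-3.141, -0.0, -1.245]
contact_force: [-0.4, 0.7, 0.4]
opening: 0.705
```

```bash
python3 -c "
from h import *
st(); f=snap('wrist','w6')
cv2.imwrite('pics/w6c.png',cv2.resize(f['image'][130:270,180:330],None,fx=4,fy=4,interpolation=2))"
```

```text
12.1667 [456.8  86.5 119.5] [-3.1414e+00 -1.0000e-04 -1.2454e+00] [-0.43  0.68  0.4 ] 60.2
```

View pics/w6c.png

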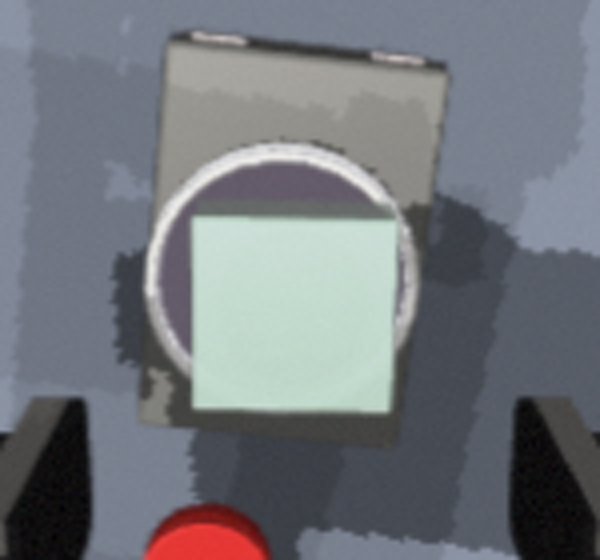

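Dish is within 1 mm of the pan's middle. Now for the block: its corners in this crop are about (191,216), (397,219), (391,412) and (193,409).

```bash
python3 - <<'E'
from h import *
f=load('w6')
q=lambda P:[((x+.5)/4-.5+180,(y+.5)/4-.5+130) for x,y in P]
def quad(P,z):
    b=plane(f,q(P),z); print(b.mean(0).round(1),[(round(float(np.linalg.norm(v)),1),round(float(np.degrees(np.arctan2(v[1],v[0]))),1)) for v in (np.roll(b,-1,0)-b)[:,:2]])
quad([(191,216),(397,219),(391,412),(193,409)],66)
quad([(168,40),(447,70),(397,445),(138,420)],34)
L=plane(f,q([(146,280),(418,280),(285,142)]),49);print(L.round(1),(L[0]+L[1])/2,L[2]+29*np.array([np.sin(-1.244),-np.cos(-1.244),0]))
delta([458,87.8,51],-1.243)
E
```

```text
[458.1  87.9  66. ] [(39.2, -72.2), (39.8, -161.6), (39.7, 107.7), (39.8, 17.6)]
[461.4  90.6  34. ] [(59.7, -77.4), (87.9, -166.9), (61.1, 102.7), (88.0, 12.2)]
[[450.4 118.   49. ]
 [468.7  63.8  49. ]
 [487.5  99.6  49. ]] [459.52256908  90.91409846  49.        ] [460.01339556  90.25901093  49.        ]
shift tool mm [-0.9 -1.4 68.6]
turn [-0.    -0.    -0.002]
```

>>> {"api": "arm_command", "payload": {"targets": [[0, -0.001, 0.01, 0, 0, 0.012], [-0.001, 0, 0.02, 0, 0, 0], [0, 0, 0.018, 0, 0, 0], [0, 0, 0.01, 0, 0, 0], [0, 0, 0.005, 0, 0, 0], [0, 0, 0.003, 0, 0, 0], [0, 0, 0, 0, 0, 0], [0, 0, 0, 0, 0, 0], [0, 0, 0, 0, 0, 0]]}}

```text
clock: 12.97
eef_pos: [457.9, 88.7, 53.9]
tcp_rot: [-3.14, -0.0, -1.256]
contact_force: [1.0, 0.0, 0.0]
opening: 0.702
```

>>> {"api": "arm_command", "payload": {"targets": [[0, 0, 0, 0, 0, 0], [0, 0, 0, 0, 0, 0], [0, 0, 0, 0, 0, 0], [0, 0, 0, 0, 0, 0], [0, 0, 0, 0, 0, 0], [0, 0, 0, 0, 0, 0], [0, 0, 0, 0, 0, 0]], "fingers": 0.034, "squeeze": 30}}

```text
clock: 13.55
eef_pos: [457.8, 88.7, 54.0]
tcp_rot: [-3.141, -0.0, -1.256]
contact_force: [-0.7, -0.1, 6.0]
opening: 0.459
```

>>> {"api": "arm_command", "payload": {"targets": [[0, 0, -0.001, 0, 0, 0], [0, 0, -0.002, 0, 0, 0], [0, 0, -0.004, 0, 0, 0], [0, 0, -0.008, 0, 0, 0], [0, 0, -0.015, 0, 0, 0], [0, 0, -0.02, 0, 0, 0], [0, 0, -0.01, 0, 0, 0], [0, 0, 0, 0, 0, 0], [0, 0, 0, 0, 0, 0]]}}

```text
clock: 14.3
eef_pos: [457.8, 88.6, 113.8]
tcp_rot: [-3.14, -0.0, -1.256]
contact_force: [-0.5, 1.1, -0.6]
opening: 0.46
```

```bash
python3 -c "
from h import *
st(); f=snap('wrist','w7'); g=snap('scene','s7')
cv2.imwrite('pics/w7c.png',cv2.resize(f['image'][130:300,180:330],None,fx=3.5,fy=3.5,interpolation=2))
cv2.imwrite('pics/s7c.png',cv2.resize(g['image'][120:230,230:350],None,fx=5,fy=5,interpolation=2))
g=load('w_ch')
cv2.imwrite('pics/wch.png',cv2.resize(g['image'][90:240,180:330],None,fx=4,fy=4,interpolation=2))
"
```

```text
14.3 [457.8  88.6 113.8] [-3.1398e+00 -2.0000e-04 -1.2560e+00] [-0.48  1.14 -0.63] 39.3
```

View pics/w7c.png

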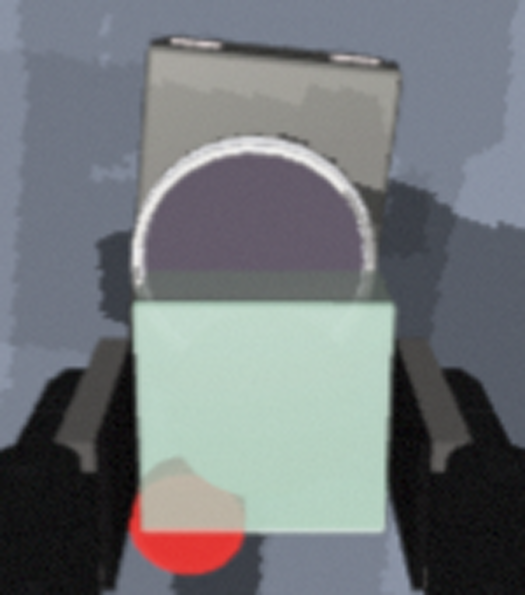

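View pics/s7c.png

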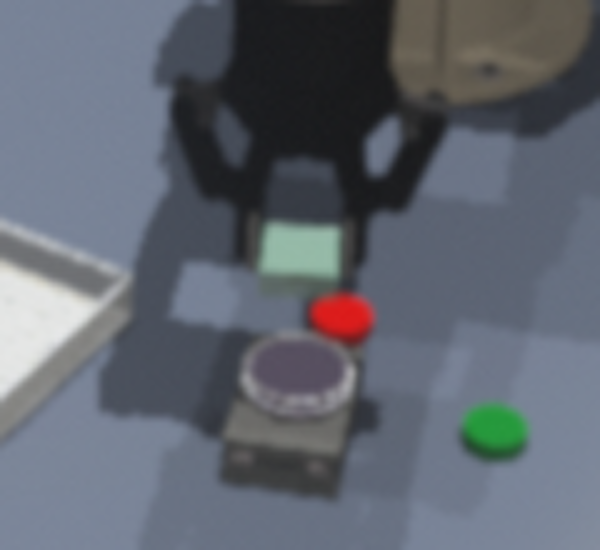

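View pics/wch.png

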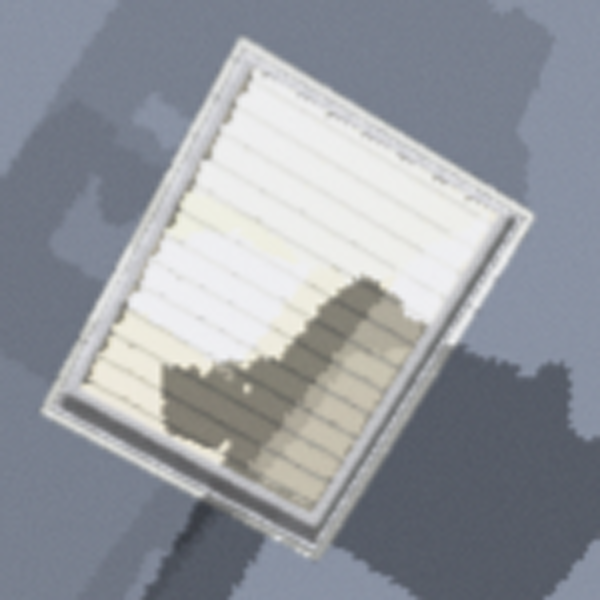

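```bash
python3 - <<'E'
from h import *
f=load('w_ch')
q=lambda P:[((x+.5)/4-.5+180,(y+.5)/4-.5+90) for x,y in P]
b=plane(f,q([(242,38),(533,213),(312,558),(42,412)]),30); print(b.mean(0).round(1),[(round(float(np.linalg.norm(v)),1),round(float(np.degrees(np.arctan2(v[1],v[0]))),1)) for v in (np.roll(b,-1,0)-b)[:,:2]])
g=r.grab_frame("scene"); print(proj(g,[b.mean(0)]))
delta([456,-100,114],-1.256)
E
```

```text
[462.8 -95.5  30. ] [(106.9, -98.4), (138.7, 170.8), (105.6, 81.2), (138.1, -8.7)]
[[227.21237849 180.94027813]]
shift tool mm [179.   59.   -1.5]
turn [ 0.001  0.    -0.   ]
```

>>> {"api": "arm_command", "payload": {"targets": [[0, 0, 0, 0, 0, -0.04], [0, 0, 0, 0, 0, -0.08], [0, 0, 0, 0, 0, -0.12], [0, 0, 0, 0, 0, -0.12], [0, 0, 0, 0, 0, -0.12], [0, 0, 0, 0, 0, -0.12], [0, 0, 0, 0, 0, -0.12], [0, 0, 0, 0, 0, -0.12], [0, 0, 0, 0, 0, -0.12], [0, 0, 0, 0, 0, -0.1], [0, 0, 0, 0, 0, -0.04], [0, 0, 0, 0, 0, 0]]}}

```text
clock: 15.45
eef_pos: [456.7, 88.5, 112.4]
tcp_rot: [3.141, 0.002, -0.154]
contact_force: [-0.6, 0.5, -1.4]
opening: 0.461
```

```bash
python3 -c "
from h import *
st();delta([462.8,-95.5,80],-0.156)"
```

```text
15.45 [456.7  88.5 112.4] [ 3.141e+00  1.700e-03 -1.542e-01] [-0.57  0.52 -1.44] 39.4
shift tool mm [ 34.3 180.8  32.4]
turn [0.001 0.002 0.002]
```

>>> {"api": "arm_command", "payload": {"targets": [[0.002, 0.01, 0, 0, 0, 0], [0.004, 0.022, 0, 0, 0, 0], [0.007, 0.035, 0, 0, 0, 0], [0.007, 0.035, 0, 0, 0, 0], [0.007, 0.035, 0, 0, 0, 0], [0.004, 0.025, 0.005, 0, 0, 0], [0.002, 0.015, 0.01, 0, 0, 0], [0.001, 0.004, 0.01, 0, 0, 0], [0, 0, 0.007, 0, 0, 0], [0, 0, 0, 0, 0, 0], [0, 0, 0, 0, 0, 0], [0, 0, 0, 0, 0, 0]]}}

```text
clock: 16.45
eef_pos: [462.8, -94.6, 81.3]
tcp_rot: [-3.141, 0.0, -0.155]
contact_force: [0.1, 0.3, -0.5]
opening: 0.457
```

```bash
python3 -c "
from h import *
st();delta([462.8,-95.5,80],-0.156); f=snap('wrist','w8')"
```

```text
16.45 [462.8 -94.6  81.3] [-3.1415e+00  3.0000e-04 -1.5500e-01] [ 0.1   0.33 -0.54] 39.0
shift tool mm [0.1 0.8 1.3]
turn [-0.     0.     0.001]
```

View pics/w8.png

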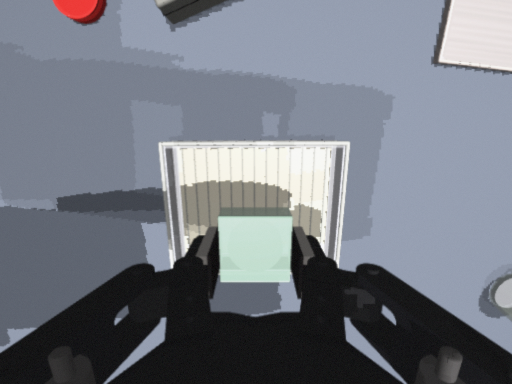

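>>> {"api": "arm_command", "payload": {"targets": [[0, 0.001, 0.01, 0, 0, 0], [0, 0, 0.015, 0, 0, 0], [0, 0, 0.015, 0, 0, 0], [0, 0, 0.012, 0, 0, 0], [0, 0, 0.008, 0, 0, 0], [0, 0, 0.005, 0, 0, 0], [0, 0, 0.003, 0, 0, 0], [0, 0, 0.002, 0, 0, 0], [0, 0, 0, 0, 0, 0], [0, 0, 0, 0, 0, 0]]}}

```text
clock: 17.33
eef_pos: [463.0, -96.6, 11.6]
tcp_rot: [3.142, -0.001, -0.156]
contact_force: [-0.2, -0.5, -1.0]
opening: 0.458
```

>>> {"api": "arm_command", "payload": {"targets": [[0, 0, 0.001, 0, 0, 0], [0, 0, 0.0005, 0, 0, 0], [0, 0, 0, 0, 0, 0], [0, 0, 0, 0, 0, 0]]}}

```text
clock: 17.67
eef_pos: [462.7, -96.5, 9.9]
tcp_rot: [-3.142, -0.0, -0.156]
contact_force: [-0.2, 0.0, -0.7]
opening: 0.458
```

>>> {"api": "arm_command", "payload": {"targets": [[0, 0, 0.0005, 0, 0, 0], [0, 0, 0.0005, 0, 0, 0], [0, 0, 0, 0, 0, 0], [0, 0, 0, 0, 0, 0]]}}

```text
clock: 18.0
eef_pos: [462.6, -96.5, 8.7]
tcp_rot: [-3.142, 0.0, -0.156]
contact_force: [-0.3, 0.8, -0.5]
opening: 0.462
```

>>> {"api": "arm_command", "payload": {"targets": [[0, 0, 0.0005, 0, 0, 0], [0, 0, 0, 0, 0, 0], [0, 0, 0, 0, 0, 0]]}}

```text
clock: 18.25
eef_pos: [462.6, -96.5, 8.2]
tcp_rot: [-3.142, 0.0, -0.156]
contact_force: [0.5, 0.3, 0.2]
opening: 0.46
```

>>> {"api": "arm_command", "payload": {"targets": [[0, 0, 0.0005, 0, 0, 0], [0, 0, 0, 0, 0, 0], [0, 0, 0, 0, 0, 0]]}}

```text
clock: 18.5
eef_pos: [462.7, -96.5, 8.0]
tcp_rot: [3.142, -0.0, -0.156]
contact_force: [-0.9, -0.2, 5.0]
opening: 0.456
```

Contact felt at 5 N. Release and lift.

>>> {"api": "arm_command", "payload": {"targets": [[0, 0, 0, 0, 0, 0], [0, 0, 0, 0, 0, 0], [0, 0, 0, 0, 0, 0], [0, 0, 0, 0, 0, 0], [0, 0, 0, 0, 0, 0]], "fingers": 0.058}}

```text
clock: 18.92
eef_pos: [462.6, -96.5, 7.7]
tcp_rot: [3.142, 0.0, -0.156]
contact_force: [0.0, 1.0, -0.1]
opening: 0.677
```

>>> {"api": "arm_command", "payload": {"targets": [[0, 0, -0.005, 0, 0, 0], [0, 0, -0.015, 0, 0, 0], [0, 0, -0.03, 0, 0, 0], [0, 0, -0.035, 0, 0, 0], [0, 0, -0.035, 0, 0, 0], [0, 0, -0.01, 0, 0, 0], [0, 0, 0, 0, 0, 0], [0, 0, 0, 0, 0, 0]]}}

```text
clock: 19.58
eef_pos: [462.9, -96.5, 138.2]
tcp_rot: [3.142, -0.002, -0.156]
contact_force: [0.2, -0.4, 0.3]
opening: 0.68
```

```bash
python3 -c "
from h import *
st(); f=snap('wrist','w9'); delta([460,90.7,130],-0.156)"
```

```text
19.5833 [462.9 -96.5 138.2] [ 3.1415e+00 -1.6000e-03 -1.5600e-01] [ 0.23 -0.41  0.3 ] 58.1
shift tool mm [ -31.2 -184.5    7.3]
turn [-0.     0.001  0.   ]
```

View pics/w9.png

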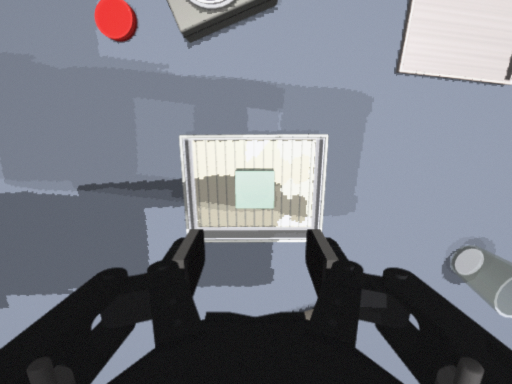

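>>> {"api": "arm_command", "payload": {"targets": [[-0.003, -0.02, 0, 0, 0, 0.04], [-0.001, -0.03, 0, 0, 0, 0.1], [0.002, -0.034, 0, 0, 0, 0.12], [0.006, -0.034, 0, 0, 0, 0.12], [0, 0, 0, 0, 0, 0.12], [0, 0, 0, 0, 0, 0.12], [0, 0, 0, 0, 0, 0.12], [0, 0, 0, 0, 0, 0.12], [0, 0, 0, 0, 0, 0.12], [0, 0, 0, 0, 0, 0.12], [0, 0, 0, 0, 0, 0.093], [0, 0, 0, 0, 0, 0], [0, 0, 0, 0, 0, 0]], "fingers": 0.074}}

```text
clock: 20.72
eef_pos: [497.3, 13.0, 136.3]
tcp_rot: [3.139, 0.001, -1.342]
contact_force: [-0.1, 0.0, 0.2]
opening: 0.867
```

```bash
python3 -c "
from h import *
st(); delta([460,90.7,120],-1.349)"
```

```text
20.7167 [497.3  13.  136.3] [ 3.1389e+00  6.0000e-04 -1.3424e+00] [-0.07  0.05  0.15] 74.1
shift tool mm [-84.1  18.7  16.4]
turn [0.003 0.001 0.007]
```

>>> {"api": "arm_command", "payload": {"targets": [[-0.014, 0.003, 0, 0, 0, 0.007], [-0.025, 0.006, 0, 0, 0, 0], [-0.025, 0.006, 0.005, 0, 0, 0], [-0.015, 0.003, 0.005, 0, 0, 0], [-0.005, 0, 0.005, 0, 0, 0], [0, 0, 0, 0, 0, 0], [0, 0, 0, 0, 0, 0], [0, 0, 0, 0, 0, 0], [0, 0, 0, 0, 0, 0]]}}

```text
clock: 21.47
eef_pos: [463.0, 90.5, 122.9]
tcp_rot: [-3.141, -0.0, -1.353]
contact_force: [-0.4, -0.0, 0.8]
opening: 0.867
```

```bash
python3 -c "
from h import *
st(); f=snap('wrist','w10')
cv2.imwrite('pics/w10c.png',cv2.resize(f['image'][130:300,170:340],None,fx=3.5,fy=3.5,interpolation=2))"
```

```text
21.4667 [463.   90.5 122.9] [-3.1412e+00 -1.0000e-04 -1.3527e+00] [-0.4  -0.04  0.81] 74.0
```

View pics/w10c.png

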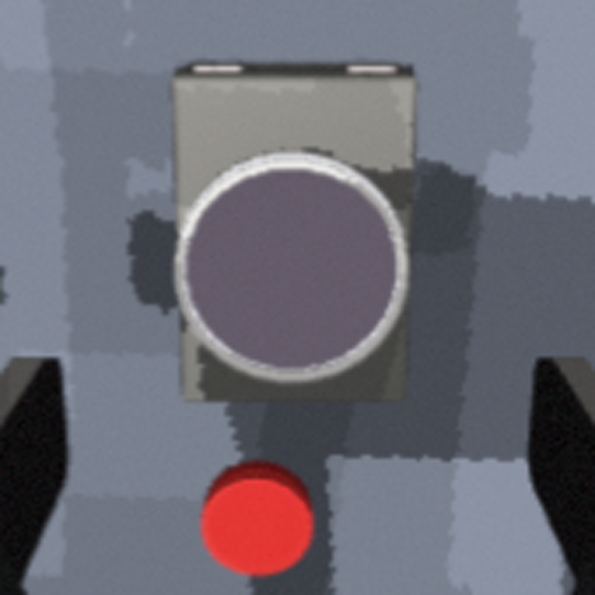

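```bash
python3 - <<'E'
from h import *
f=load('w10')
q=lambda P:[((x+.5)/3.5-.5+170,(y+.5)/3.5-.5+130) for x,y in P]
L=plane(f,q([(175,266),(409,266),(292,150),(292,383)]),49);print(L.round(1),L.mean(0).round(1),(L[0]+L[1])/2,(L[2]+L[3])/2)
b=plane(f,q([(174,75),(415,80),(408,402),(184,402)]),34);print(b.mean(0).round(1),[(round(float(np.linalg.norm(v)),1),round(float(np.degrees(np.arctan2(v[1],v[0]))),1)) for v in (np.roll(b,-1,0)-b)[:,:2]])
c=(L[0]+L[1])/2
delta([c[0],c[1],37],-1.353)
E
```

```text
[[454.2 119.   49. ]
 [466.7  62.8  49. ]
 [488.7  97.1  49. ]
 [429.8  84.1  49. ]] [459.8  90.8  49. ] [460.42870941  90.88614646  49.        ] [459.24090469  90.62583291  49.        ]
[460.7  90.1  34. ] [(59.9, -78.7), (88.0, -166.8), (61.5, 102.5), (89.2, 12.2)]
shift tool mm [-0.9  2.4 86. ]
turn [-0. -0.  0.]
```

>>> {"api": "arm_command", "payload": {"targets": [[-0.001, 0.003, 0.01, 0, 0, 0], [0, 0, 0.02, 0, 0, 0], [0, 0, 0.02, 0, 0, 0], [0, 0, 0.018, 0, 0, 0], [0, 0, 0.01, 0, 0, 0], [0, 0, 0.005, 0, 0, 0], [0, 0, 0.003, 0, 0, 0], [0, 0, 0, 0, 0, 0], [0, 0, 0, 0, 0, 0], [0, 0, 0, 0, 0, 0]]}}

```text
clock: 22.35
eef_pos: [459.9, 91.5, 37.5]
tcp_rot: [-3.14, -0.0, -1.353]
contact_force: [0.1, 0.3, -0.7]
opening: 0.864
```

>>> {"api": "arm_command", "payload": {"targets": [[0, 0, 0, 0, 0, 0], [0, 0, 0, 0, 0, 0], [0, 0, 0, 0, 0, 0], [0, 0, 0, 0, 0, 0], [0, 0, 0, 0, 0, 0], [0, 0, 0, 0, 0, 0], [0, 0, 0, 0, 0, 0]], "fingers": 0.052, "squeeze": 30}}

```text
clock: 22.93
eef_pos: [459.8, 91.5, 37.8]
tcp_rot: [-3.14, -0.0, -1.352]
contact_force: [-1.6, -0.7, 9.6]
opening: 0.661
```

```bash
python3 -c "
from h import *
st(); f=snap('wrist','w11');g=snap('scene','s11')
cv2.imwrite('pics/w11c.png',cv2.resize(f['image'][130:300,170:340],None,fx=3.5,fy=3.5,interpolation=2))
cv2.imwrite('pics/s11c.png',cv2.resize(g['image'][130:230,230:350],None,fx=5,fy=5,interpolation=2))"
```

```text
22.9333 [459.8  91.5  37.8] [-3.1404e+00 -1.0000e-04 -1.3523e+00] [-1.61 -0.67  9.55] 56.5
```

View pics/w11c.png

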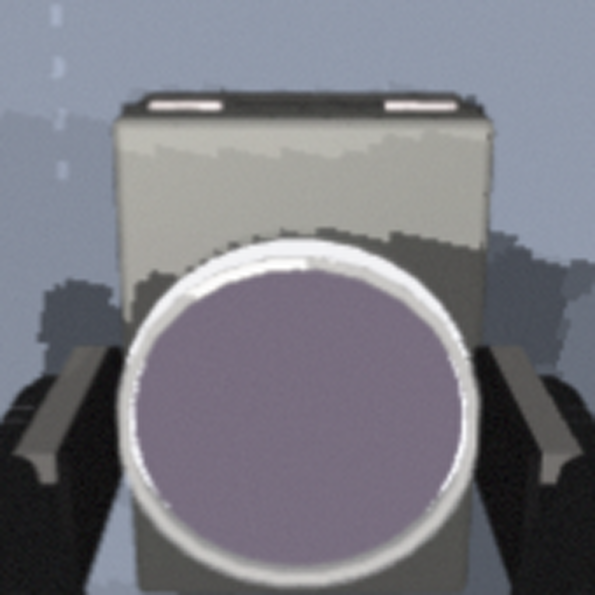

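View pics/s11c.png

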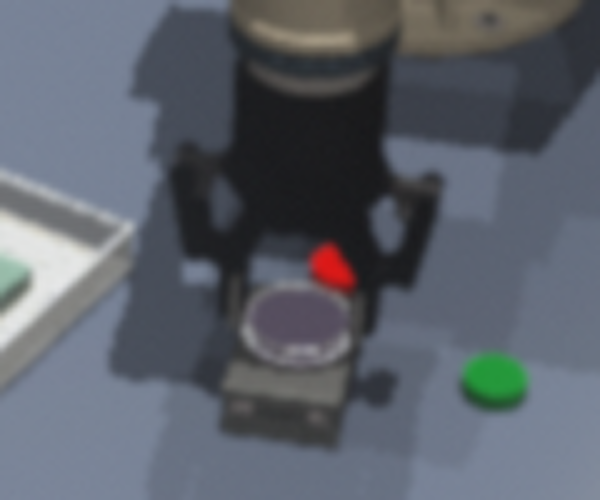

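>>> {"api": "arm_command", "payload": {"targets": [[0, 0, -0.001, 0, 0, 0], [0, 0, -0.002, 0, 0, 0], [0, 0, -0.004, 0, 0, 0], [0, 0, -0.008, 0, 0, 0], [0, 0, -0.015, 0, 0, 0], [0, 0, -0.02, 0, 0, 0], [0, 0, -0.02, 0, 0, 0], [0, 0, -0.02, 0, 0, 0], [0, 0, -0.01, 0, 0, 0], [0, 0, 0, 0, 0, 0], [0, 0, 0, 0, 0, 0]]}}

```text
clock: 23.95
eef_pos: [459.5, 91.5, 137.1]
tcp_rot: [-3.14, -0.0, -1.352]
contact_force: [-0.3, -0.9, -0.4]
opening: 0.659
```

```bash
python3 -c "
from h import *
st(); f=snap('wrist','w12');g=snap('scene','s12')
cv2.imwrite('pics/w12c.png',cv2.resize(f['image'][130:300,170:340],None,fx=3.5,fy=3.5,interpolation=2))
cv2.imwrite('pics/s12c.png',cv2.resize(g['image'][110:230,230:350],None,fx=5,fy=5,interpolation=2))
g=load('w_pile');cv2.imwrite('pics/gl.png',cv2.resize(g['image'][0:200,0:160],None,fx=3,fy=3,interpolation=2))
g=r.grab_frame('scene');cv2.imwrite('pics/gl2.png',cv2.resize(g['image'][190:280,335:455],None,fx=6,fy=6,interpolation=2))"
```

```text
23.95 [459.5  91.5 137.1] [-3.1403 -0.     -1.3524] [-0.29 -0.91 -0.39] 56.3
```

View pics/w12c.png

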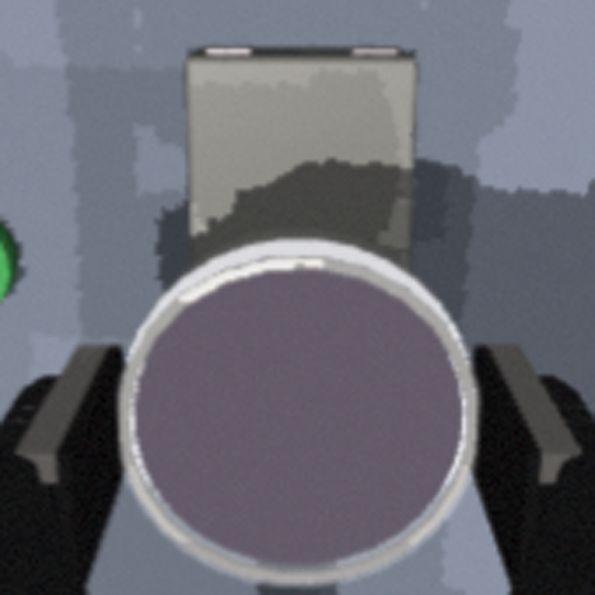

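View pics/s12c.png

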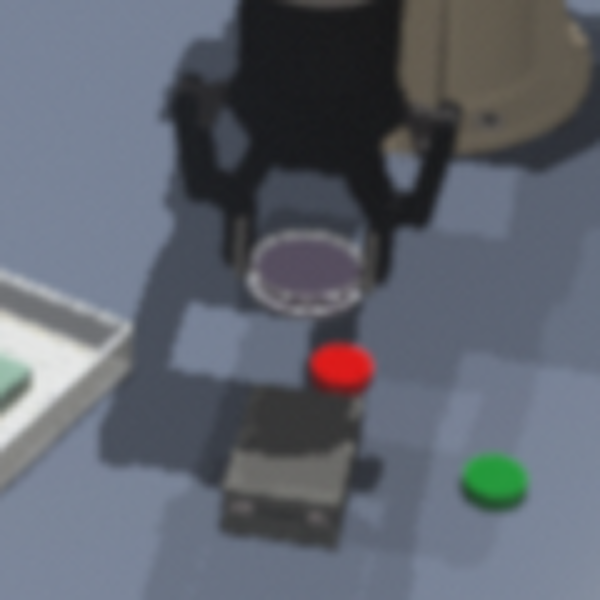

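View pics/gl.png

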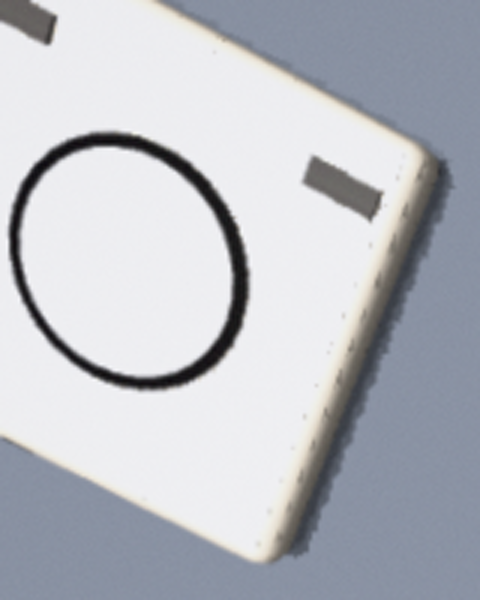

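View pics/gl2.png

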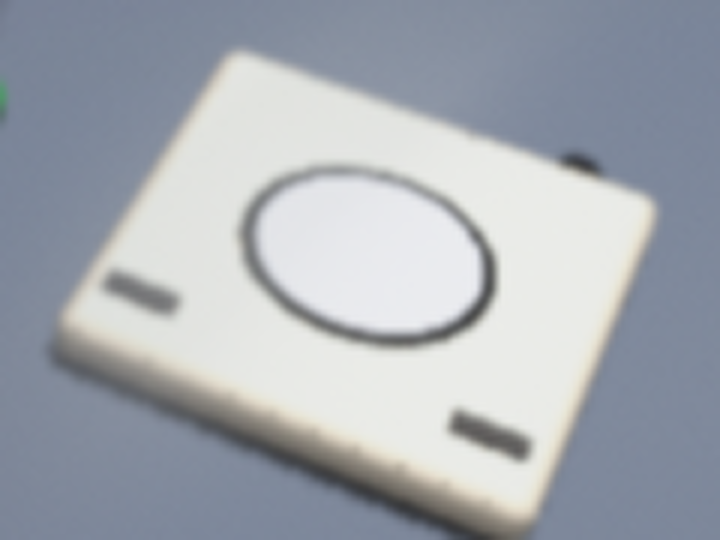

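```bash
python3 - <<'E'
from h import *
im=load('w_pile')["image"]
m=(cv2.cvtColor(im,cv2.COLOR_BGR2GRAY)<90).astype(np.uint8); m[:35]=0; m[140:]=0; m[:,95:]=0
k,_=cv2.findContours(m,0,1);k=max(k,key=cv2.contourArea);e=cv2.fitEllipse(k);print(e,plane(load('w_pile'),e[0],29).round(1))
g=r.grab_frame('scene');p=plane(g,[((368.5)/6-.5+335,256.5/6-.5+190)],29);print(p)
f=load('w12');p=plane(f,[(255.1,247.1)],148)[0];s=r.sense();print(p,(p-s["eef_pos"])[:2])
c=np.array([468,378.]);delta([468,378,137],-1.352)
E
```

```text
((42.47649002075195, 86.6169662475586), (72.9382095336914, 88.60553741455078), 146.40846252441406) [[466.  373.5  29. ]]
[[467.35361932 374.14679829  29.        ]]
[461.19081664  91.23505104 148.        ] [ 2.69682876 -0.05255527]
shift tool mm [-277.8  -71.4   -1.4]
turn [ 0.002  0.    -0.   ]
```

>>> {"api": "arm_command", "payload": {"targets": [[-0.01, -0.003, 0, 0, 0, 0], [-0.02, -0.005, 0, 0, 0, 0], [-0.03, -0.007, 0, 0, 0, 0], [-0.034, -0.008, 0, 0, 0, 0], [-0.034, -0.008, 0, 0, 0, 0], [-0.034, -0.008, 0, 0, 0, 0], [-0.034, -0.008, 0, 0, 0, 0], [-0.033, -0.008, 0, 0, 0, 0], [-0.025, -0.007, 0.005, 0, 0, 0], [-0.015, -0.004, 0.01, 0, 0, 0], [-0.005, -0.001, 0.01, 0, 0, 0], [0, 0, 0.005, 0, 0, 0], [0, 0, 0, 0, 0, 0], [0, 0, 0, 0, 0, 0], [0, 0, 0, 0, 0, 0]]}}

```text
clock: 25.4
eef_pos: [465.5, 372.4, 107.0]
tcp_rot: [3.141, -0.0, -1.354]
contact_force: [0.2, -0.1, -0.5]
opening: 0.66
```

```bash
python3 -c "
from h import *
st(); f=snap('wrist','w13'); delta([464.8,374,37],-1.352)"
```

```text
25.4 [465.5 372.4 107. ] [ 3.1413e+00 -3.0000e-04 -1.3535e+00] [ 0.2  -0.11 -0.49] 56.3
shift tool mm [-1.5  0.5 70.2]
turn [-0.     0.    -0.002]
```

View pics/w13.png

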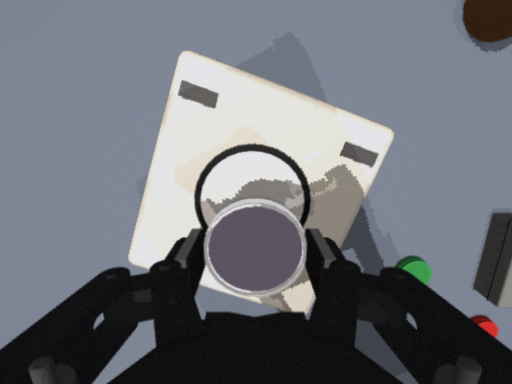

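```bash
python3 -c "
from h import *
f=load('w13');p=plane(f,[(195,200),(311,200),(253,144)],29);print(p.round(1),(p[0]+p[1])/2,p[2]+51*np.array([np.sin(-1.3535),-np.cos(-1.3535),0]))
print(plane(f,[(255.1,247.1)],118))"
```

```text
[[455.7 423.1  29. ]
 [477.5 324.3  29. ]
 [513.6 384.   29. ]] [466.57133176 373.72733619  29.        ] [463.8100365  373.04970109  29.        ]
[[467.23792486 372.18479738 118.        ]]
```

>>> {"api": "arm_command", "payload": {"targets": [[-0.0015, 0.001, 0.01, 0, 0, 0], [0, 0, 0.015, 0, 0, 0], [0, 0, 0.015, 0, 0, 0], [0, 0, 0.012, 0, 0, 0], [0, 0, 0.008, 0, 0, 0], [0, 0, 0.005, 0, 0, 0], [0, 0, 0.003, 0, 0, 0], [0, 0, 0.002, 0, 0, 0], [0, 0, 0, 0, 0, 0], [0, 0, 0, 0, 0, 0], [0, 0, 0, 0, 0, 0]]}}

```text
clock: 26.37
eef_pos: [464.4, 375.0, 37.3]
tcp_rot: [-3.141, 0.0, -1.352]
contact_force: [0.1, 0.3, -0.6]
opening: 0.661
```

>>> {"api": "arm_command", "payload": {"targets": [[0, 0, 0.001, 0, 0, 0], [0, 0, 0.0005, 0, 0, 0], [0, 0, 0, 0, 0, 0], [0, 0, 0, 0, 0, 0]]}}

```text
clock: 26.7
eef_pos: [464.1, 374.7, 35.4]
tcp_rot: [-3.141, 0.0, -1.352]
contact_force: [-0.4, -0.3, -0.1]
opening: 0.661
```

>>> {"api": "arm_command", "payload": {"targets": [[0, 0, 0.0005, 0, 0, 0], [0, 0, 0.0005, 0, 0, 0], [0, 0, 0, 0, 0, 0], [0, 0, 0, 0, 0, 0]]}}

```text
clock: 27.03
eef_pos: [464.0, 374.7, 34.2]
tcp_rot: [3.142, -0.0, -1.352]
contact_force: [0.7, -0.2, -1.3]
opening: 0.657
```

>>> {"api": "arm_command", "payload": {"targets": [[0, 0, 0.0005, 0, 0, 0], [0, 0, 0, 0, 0, 0], [0, 0, 0, 0, 0, 0]]}}

```text
clock: 27.28
eef_pos: [464.1, 374.8, 33.9]
tcp_rot: [-3.141, 0.0, -1.352]
contact_force: [-0.6, -0.0, 0.9]
opening: 0.657
```

>>> {"api": "arm_command", "payload": {"targets": [[0, 0, 0.0005, 0, 0, 0], [0, 0, 0, 0, 0, 0], [0, 0, 0, 0, 0, 0]]}}

```text
clock: 27.53
eef_pos: [464.1, 374.7, 33.9]
tcp_rot: [-3.141, 0.0, -1.352]
contact_force: [-1.9, -1.2, 7.1]
opening: 0.656
```

Contact felt at 7 N. Release.

>>> {"api": "arm_command", "payload": {"targets": [[0, 0, 0, 0, 0, 0], [0, 0, 0, 0, 0, 0], [0, 0, 0, 0, 0, 0], [0, 0, 0, 0, 0, 0], [0, 0, 0, 0, 0, 0]], "fingers": 0.076}}

```text
clock: 27.95
eef_pos: [464.0, 374.6, 33.1]
tcp_rot: [3.141, -0.0, -1.352]
contact_force: [0.8, 0.1, 0.1]
opening: 0.892
```

>>> {"api": "arm_command", "payload": {"targets": [[0, 0, -0.005, 0, 0, 0], [0, 0, -0.015, 0, 0, 0], [0, 0, -0.03, 0, 0, 0], [0, 0, -0.035, 0, 0, 0], [0, 0, -0.02, 0, 0, 0], [0, 0, 0, 0, 0, 0], [0, 0, 0, 0, 0, 0]], "fingers": 0.085}}

```text
clock: 28.53
eef_pos: [464.8, 375.3, 139.9]
tcp_rot: [-3.139, 0.001, -1.352]
contact_force: [-0.2, -0.1, -1.1]
opening: 0.995
```

```bash
python3 -c "
from h import *
st(); f=snap('wrist','w14'); delta([461,90.3,120],-1.355)"
```

```text
28.5333 [464.8 375.3 139.9] [-3.1388e+00  1.4000e-03 -1.3525e+00] [-0.15 -0.06 -1.12] 85.0
shift tool mm [276.9  64.5  18.4]
turn [-0.     0.     0.003]
```

View pics/w14.png

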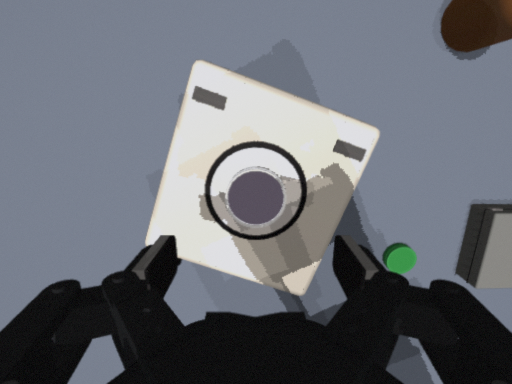

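>>> {"api": "arm_command", "payload": {"targets": [[0.012, 0.003, 0, 0, 0, 0], [0.025, 0.006, 0, 0, 0, 0], [0.035, 0.008, 0, 0, 0, 0], [0.035, 0.008, 0, 0, 0, 0], [0.035, 0.008, 0, 0, 0, 0], [0.035, 0.008, 0, 0, 0, 0], [0.035, 0.008, 0, 0, 0, 0], [0.03, 0.007, 0, 0, 0, 0], [0.02, 0.005, 0.005, 0, 0, 0], [0.012, 0.003, 0.01, 0, 0, 0], [0.003, 0, 0.004, 0, 0, 0], [0, 0, 0, 0, 0, 0], [0, 0, 0, 0, 0, 0], [0, 0, 0, 0, 0, 0], [0, 0, 0, 0, 0, 0]]}}

```text
clock: 29.83
eef_pos: [461.7, 91.2, 119.4]
tcp_rot: [-3.141, 0.0, -1.351]
contact_force: [0.8, -0.2, 0.3]
opening: 0.995
```

```bash
python3 -c "
from h import *
g=load('w14');print(plane(g,[(255.5,197)],45).round(1))
m=(cv2.cvtColor(g['image'],cv2.COLOR_BGR2GRAY)<60).astype(np.uint8); m[:130]=0; m[245:]=0; m[:,:195]=0;m[:,315:]=0
k,_=cv2.findContours(m,0,1);k=max(k,key=cv2.contourArea);e=cv2.fitEllipse(k);print(e,plane(g,e[0],29).round(1))
st(); f=snap('wrist','w15')
cv2.imwrite('pics/w15c.png',cv2.resize(f['image'][120:280,170:340],None,fx=3.5,fy=3.5,interpolation=2))"
```

```text
[[464.4 374.1  45. ]]
((255.63429260253906, 190.6048583984375), (96.6216812133789, 100.14547729492188), 91.59062194824219) [[466.3 374.4  29. ]]
29.8333 [461.7  91.2 119.4] [-3.1414e+00  1.0000e-04 -1.3513e+00] [ 0.83 -0.2   0.35] 85.0
```

View pics/w15c.png

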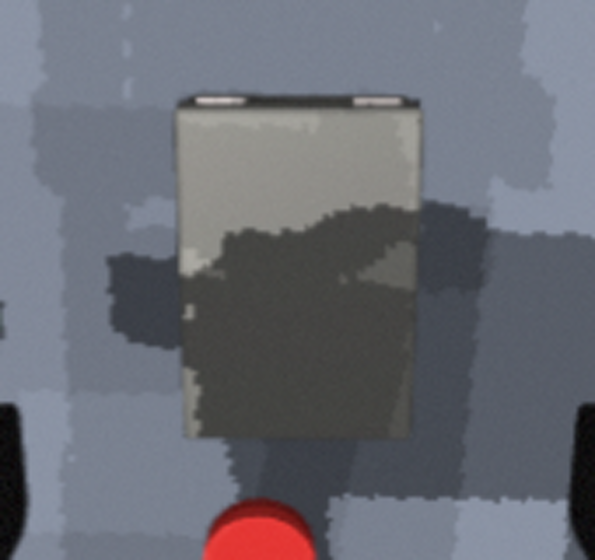

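```bash
python3 - <<'E'
from h import *
f=load('w15')
q=lambda P:[((x+.5)/3.5-.5+170,(y+.5)/3.5-.5+120) for x,y in P]
b=plane(f,q([(177,108),(421,111),(411,438),(185,438)]),34);c=b.mean(0);print(c.round(1),[(round(float(np.linalg.norm(v)),1),round(float(np.degrees(np.arctan2(v[1],v[0]))),1)) for v in (np.roll(b,-1,0)-b)[:,:2]])
delta([c[0],c[1],12],np.radians(-77.5))
E
```

```text
[460.8  90.4  34. ] [(59.7, -78.1), (87.9, -167.1), (61.1, 102.6), (88.6, 12.0)]
shift tool mm [  0.6   1.1 107.5]
turn [-0.     0.     0.001]
```

>>> {"api": "arm_command", "payload": {"targets": [[0.0005, 0.001, 0.015, 0, 0, 0], [0, 0, 0.025, 0, 0, 0], [0, 0, 0.025, 0, 0, 0], [0, 0, 0.02, 0, 0, 0], [0, 0, 0.012, 0, 0, 0], [0, 0, 0.007, 0, 0, 0], [0, 0, 0.003, 0, 0, 0], [0, 0, 0, 0, 0, 0], [0, 0, 0, 0, 0, 0], [0, 0, 0, 0, 0, 0]]}}

```text
clock: 30.72
eef_pos: [461.4, 89.9, 13.1]
tcp_rot: [-3.14, -0.0, -1.352]
contact_force: [-0.0, 0.4, -1.5]
opening: 0.997
```

>>> {"api": "arm_command", "payload": {"targets": [[0, 0, 0, 0, 0, 0], [0, 0, 0, 0, 0, 0], [0, 0, 0, 0, 0, 0], [0, 0, 0, 0, 0, 0], [0, 0, 0, 0, 0, 0], [0, 0, 0, 0, 0, 0], [0, 0, 0, 0, 0, 0], [0, 0, 0, 0, 0, 0]], "fingers": 0.055, "squeeze": 45}}

```text
clock: 31.38
eef_pos: [461.2, 89.8, 13.1]
tcp_rot: [-3.14, 0.0, -1.353]
contact_force: [-1.9, -0.4, 8.4]
opening: 0.713
```

>>> {"api": "arm_command", "payload": {"targets": [[0, 0, -0.001, 0, 0, 0], [0, 0, -0.002, 0, 0, 0], [0, 0, -0.004, 0, 0, 0], [0, 0, -0.008, 0, 0, 0], [0, 0, -0.015, 0, 0, 0], [0, 0, -0.02, 0, 0, 0], [0, 0, -0.02, 0, 0, 0], [0, 0, -0.02, 0, 0, 0], [0, 0, -0.01, 0, 0, 0], [0, 0, 0, 0, 0, 0], [0, 0, 0, 0, 0, 0]]}}

```text
clock: 32.3
eef_pos: [460.9, 89.7, 112.6]
tcp_rot: [-3.14, -0.0, -1.352]
contact_force: [0.1, 0.2, -2.0]
opening: 0.712
```

```bash
python3 -c "
from h import *
st(); f=snap('wrist','w16');g=snap('scene','s16')
cv2.imwrite('pics/s16c.png',cv2.resize(g['image'][110:230,230:350],None,fx=5,fy=5,interpolation=2))
cv2.imwrite('pics/tr.png',cv2.resize(g['image'][220:290,180:275],None,fx=8,fy=8,interpolation=2))
g=load('w_pile');cv2.imwrite('pics/tr2.png',cv2.resize(g['image'][0:100,300:440],None,fx=5,fy=5,interpolation=2))"
```

```text
32.3 [460.9  89.7 112.6] [-3.1403 -0.     -1.3525] [ 0.14  0.18 -1.97] 60.8
```

View pics/w16.png

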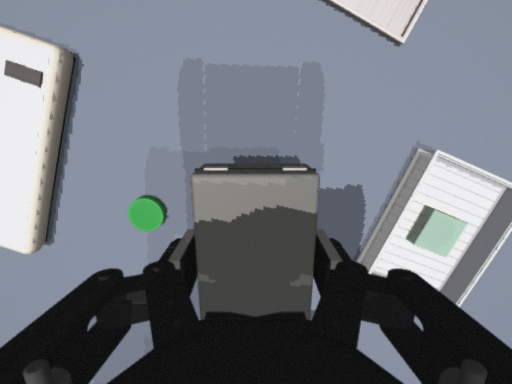

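View pics/s16c.png

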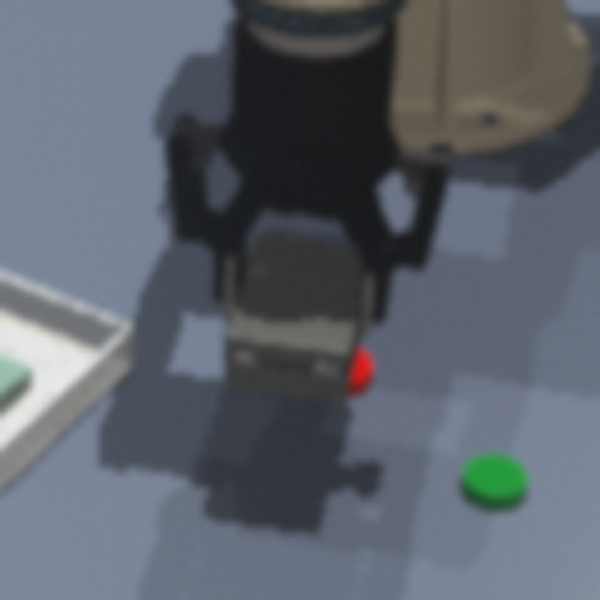

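View pics/tr.png

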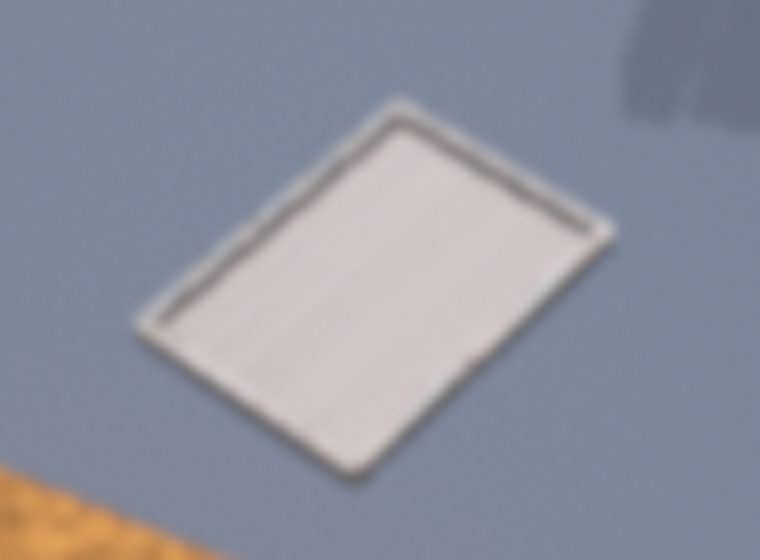

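View pics/tr2.png

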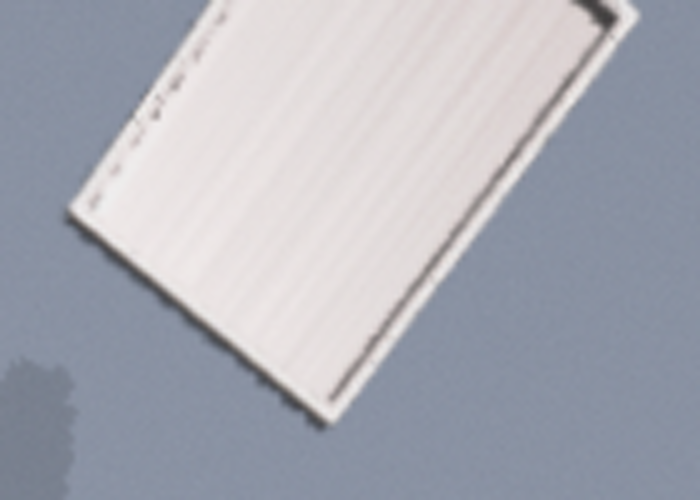

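```bash
python3 - <<'E'
from h import *
def out(b):print(b.mean(0).round(1),[(round(float(np.linalg.norm(v)),1),round(float(np.degrees(np.arctan2(v[1],v[0]))),1)) for v in (np.roll(b,-1,0)-b)[:,:2]])
f=load('s16');out(plane(f,[((x+.5)/8-.5+180,(y+.5)/8-.5+220) for x,y in [(400,97),(617,230),(353,475),(135,325)]],8))
f=load('w_pile');b=plane(f,[((x+.5)/5-.5+300,(y+.5)/5-.5) for x,y in [(68,213),(330,425),(638,15)]],8)
out(np.r_[b,[b[0]+b[2]-b[1]]])
delta([686,24,112.6],-1.3525)
E
```

```text
[686.9  23.4   8. ] [(88.8, 75.6), (118.1, -13.6), (87.2, -104.0), (118.7, 167.1)]
[685.   23.2   8. ] [(86.5, -103.4), (117.3, -13.6), (86.5, 76.6), (117.3, 166.4)]
shift tool mm [ 113.  -206.5   -1.5]
turn [ 0.001  0.    -0.   ]
```

```bash
python3 - <<'E'
from h import *
g=snap('side','sd17');s=load('s16')
print("bottle",plane(g,[(175,251)],115).round(),plane(s,[(307.5,243)],115).round(), "base",plane(s,[(305,277)],0).round())
E
```

```text
bottle [[661. 212. 115.]] [[670. 212. 115.]] base [[667. 214.   0.]]
```

View pics/sd17.png

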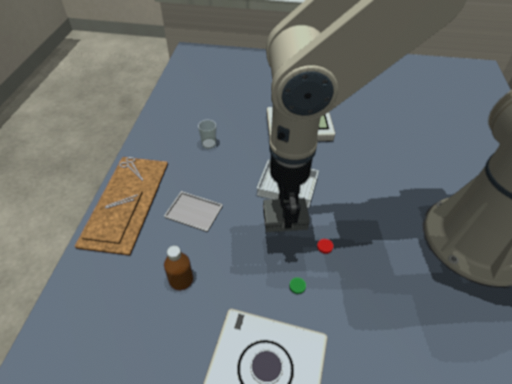

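>>> {"api": "arm_command", "payload": {"targets": [[0.004, -0.007, 0, 0, 0, 0], [0.009, -0.016, 0, 0, 0, 0], [0.014, -0.026, 0, 0, 0, 0], [0.016, -0.03, 0, 0, 0, 0], [0.016, -0.03, 0, 0, 0, 0], [0.016, -0.03, 0, 0, 0, 0], [0.016, -0.029, 0, 0, 0, 0], [0.012, -0.021, 0, 0, 0, 0], [0.007, -0.012, 0, 0, 0, 0], [0.003, -0.005, 0, 0, 0, 0.06], [0, 0, 0, 0, 0, 0.1], [0, 0, 0, 0, 0, 0.12], [0, 0, 0, 0, 0, 0.11], [0, 0, 0, 0, 0, 0.063], [0, 0, 0, 0, 0, 0], [0, 0, 0, 0, 0, 0], [0, 0, 0, 0, 0, 0]]}}

```text
clock: 33.87
eef_pos: [686.3, 23.8, 111.5]
tcp_rot: [3.141, -0.0, -1.803]
contact_force: [0.7, 0.8, -1.8]
opening: 0.714
```

```bash
python3 -c "
from h import *
st(); f=snap('wrist','w17'); delta([685.7,23.3,60],-1.806)"
```

```text
33.8667 [686.3  23.8 111.5] [ 3.1408e+00 -2.0000e-04 -1.8032e+00] [ 0.7   0.83 -1.78] 61.0
shift tool mm [ 0.7  0.4 51.8]
turn [ 0.001 -0.     0.002]
```

View pics/w17.png

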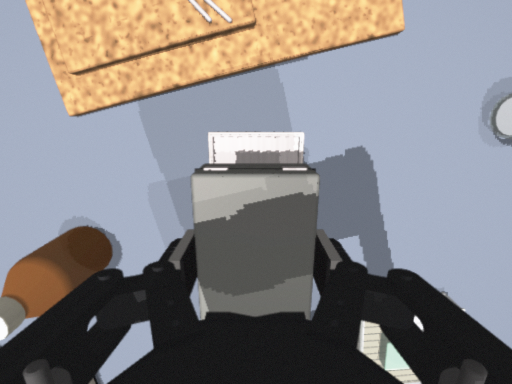

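```bash
python3 - <<'E'
from h import *
f=load('w17');s=r.sense();M=R.from_euler("xyz",s["tcp_rot"]).as_matrix()
a=plane(f,[(208,132),(304,132)],8);b=plane(f,[(192,172),(319,172)],132.5)
for n,x,h in (("tray",a,58),("box",b,45)):
    print(n,np.linalg.norm(x[1]-x[0]).round(1),((x-s["eef_pos"])@M).round(1),"centre y tool",(((x-s["eef_pos"])@M)[:,1].mean()+h).round(1))
E
```

```text
tray 87.2 [[-42.2 -58.2 103.7]
 [ 45.  -58.3 103.7]] centre y tool -0.3
box 59.3 [[-29.1 -45.4 -20.8]
 [ 30.2 -45.5 -20.8]] centre y tool -0.4
```

>>> {"api": "arm_command", "payload": {"targets": [[0.001, 0, 0.01, 0, 0, 0], [0, 0, 0.018, 0, 0, 0], [0, 0, 0.02, 0, 0, 0], [0, 0, 0.018, 0, 0, 0], [0, 0, 0.012, 0, 0, 0], [0, 0, 0.007, 0, 0, 0], [0, 0, 0.004, 0, 0, 0], [0, 0, 0.003, 0, 0, 0], [0, 0, 0, 0, 0, 0], [0, 0, 0, 0, 0, 0], [0, 0, 0, 0, 0, 0]]}}

```text
clock: 34.83
eef_pos: [686.7, 23.1, 21.2]
tcp_rot: [-3.14, 0.0, -1.805]
contact_force: [-0.1, -0.4, -0.3]
opening: 0.713
```

>>> {"api": "arm_command", "payload": {"targets": [[0, 0, 0.001, 0, 0, 0], [0, 0, 0.001, 0, 0, 0], [0, 0, 0, 0, 0, 0], [0, 0, 0, 0, 0, 0]]}}

```text
clock: 35.17
eef_pos: [686.1, 23.0, 18.3]
tcp_rot: [-3.142, 0.0, -1.805]
contact_force: [0.2, 0.2, -1.7]
opening: 0.714
```

>>> {"api": "arm_command", "payload": {"targets": [[0, 0, 0.001, 0, 0, 0], [0, 0, 0.0005, 0, 0, 0], [0, 0, 0, 0, 0, 0], [0, 0, 0, 0, 0, 0]]}}

```text
clock: 35.5
eef_pos: [686.0, 23.0, 16.7]
tcp_rot: [3.141, -0.0, -1.805]
contact_force: [0.4, 0.6, -2.5]
opening: 0.711
```

>>> {"api": "arm_command", "payload": {"targets": [[0, 0, 0.0005, 0, 0, 0], [0, 0, 0.0005, 0, 0, 0], [0, 0, 0, 0, 0, 0], [0, 0, 0, 0, 0, 0]]}}

```text
clock: 35.83
eef_pos: [686.0, 23.0, 15.7]
tcp_rot: [3.141, -0.0, -1.805]
contact_force: [0.3, 0.9, -1.7]
opening: 0.713
```

>>> {"api": "arm_command", "payload": {"targets": [[0, 0, 0.0005, 0, 0, 0], [0, 0, 0, 0, 0, 0], [0, 0, 0, 0, 0, 0]]}}

```text
clock: 36.08
eef_pos: [686.1, 23.1, 15.3]
tcp_rot: [-3.142, 0.0, -1.805]
contact_force: [-0.8, 0.2, -0.7]
opening: 0.715
```

>>> {"api": "arm_command", "payload": {"targets": [[0, 0, 0.0003, 0, 0, 0], [0, 0, 0, 0, 0, 0], [0, 0, 0, 0, 0, 0]]}}

```text
clock: 36.33
eef_pos: [686.1, 23.1, 15.2]
tcp_rot: [-3.142, 0.0, -1.805]
contact_force: [-1.2, 0.6, 3.2]
opening: 0.715
```

>>> {"api": "arm_command", "payload": {"targets": [[0, 0, 0.0003, 0, 0, 0], [0, 0, 0, 0, 0, 0], [0, 0, 0, 0, 0, 0], [0, 0, 0, 0, 0, 0], [0, 0, 0, 0, 0, 0], [0, 0, 0, 0, 0, 0]], "fingers": 0.08}}

```text
clock: 36.83
eef_pos: [686.1, 23.0, 14.7]
tcp_rot: [3.142, -0.0, -1.805]
contact_force: [-0.2, -0.2, -0.3]
opening: 0.94
```

>>> {"api": "arm_command", "payload": {"targets": [[0, 0, -0.005, 0, 0, 0], [0, 0, -0.015, 0, 0, 0], [0, 0, -0.03, 0, 0, 0], [0, 0, -0.035, 0, 0, 0], [0, 0, -0.035, 0, 0, 0], [0, 0, -0.035, 0, 0, 0], [0, 0, -0.01, 0, 0, 0], [0, 0, 0, 0, 0, 0], [0, 0, 0, 0, 0, 0]]}}

```text
clock: 37.58
eef_pos: [686.3, 23.0, 181.0]
tcp_rot: [-3.14, 0.0, -1.806]
contact_force: [-0.8, 0.3, -1.5]
opening: 0.936
```

```bash
python3 -c "
from h import *
st(); f=snap('wrist','w18');snap('side','sd18');snap('scene','s18')"
```

```text
37.5833 [686.3  23.  181. ] [-3.1397e+00  5.0000e-04 -1.8055e+00] [-0.77  0.33 -1.51] 80.0
```

View pics/w18.png

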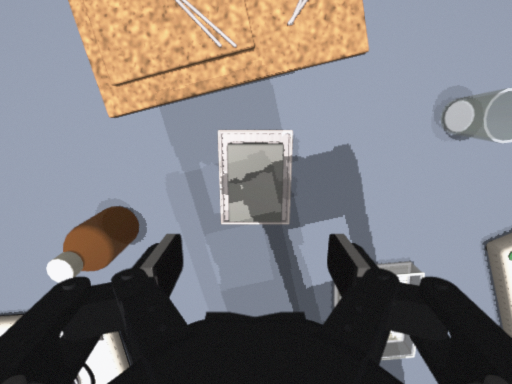

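View pics/sd18.png

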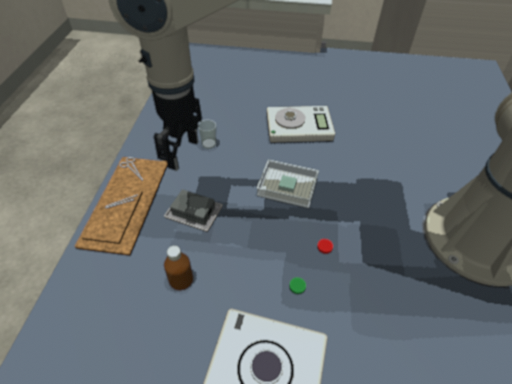

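View pics/s18.png

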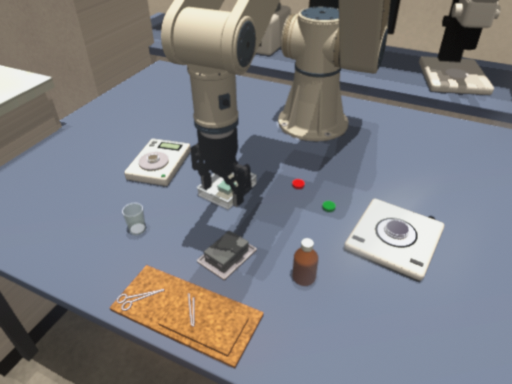

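```bash
python3 - <<'E'
from h import *
f=load('w18');s=r.sense();M=R.from_euler("xyz",s["tcp_rot"]).as_matrix()
cv2.imwrite('pics/w18c.png',cv2.resize(f['image'][120:235,205:305],None,fx=5,fy=5,interpolation=2))
for n,p,z in (("tray",[(218.5,130.5),(293,130.5),(289.5,224),(221.5,224)],8),("box",[(227,143),(284,143),(282,222),(228.5,222)],36)):
    x=(plane(f,p,z)-s["eef_pos"])@M; print(n,x.mean(0)[:2].round(1),x[:,:2].round(1).tolist())
E
```

```text
tray [ 0.7 -0.8] [[-42.6, -59.1], [44.1, -59.1], [44.1, 57.5], [-42.9, 57.5]]
box [ 0.4 -1.6] [[-30.1, -46.9], [31.0, -46.9], [31.4, 43.7], [-30.9, 43.7]]
```

View pics/w18c.png

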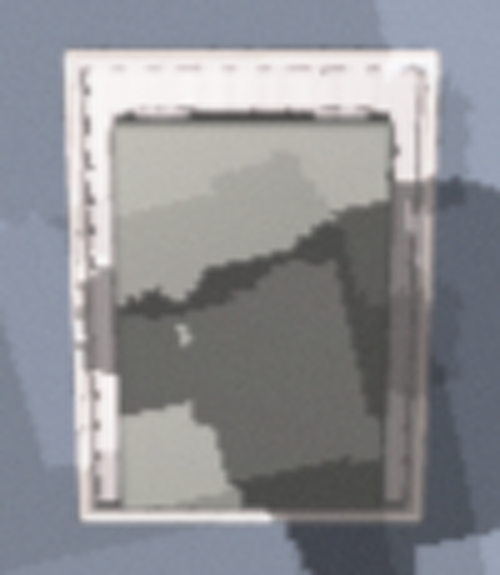

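The box is flat in the tray and centred to about 1 mm. All four things are at their stations and the gripper is clear at z=181, so I'm handing in.

```bash
python3 -c "
from rig import r
print(r.sign_off())"
```

```text
the job is handed in; nothing more can be done
None
```

I took the pile apart from the top down and set each thing at its station before taking the next. The job was handed in at about 37.7 s with the gripper clear of everything.

| Item | Station | Last check (wrist camera) |
|---|---|---|
| Small dish | Balance pan | About 1 mm from the middle |
| Glass block | Moist chamber floor | Flat and near the middle, judged by eye in the pictures |
| Large dish | Light base glass | About 2 mm from the middle |
| Slide box | Low steel tray | Flat, square to the walls, about 1 mm from the middle |

- **Setting down:** Each thing was lowered in steps of 0.5 mm or less at the end, until light contact of about 3–7 N, and only then released.
- **Left alone:** In the final pictures the beaker, the bottle and the red and green look-alikes stand where they were.
- **Disagreement:** My first by-eye readings of the pan's middle differed by 6–9 mm between the fixed cameras and the wrist camera. Finer measurements brought them to about 2 mm apart before I placed the dish.
- **Failed check:** The colour mask for the small dish found nothing in the side view, so I placed it from the wrist and scene views.

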